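# Clear the drying rack and set out the washed mate cups and bombillas

## Task

Clear the dry cup off the drying rack and stand it mouth-down on the round serving board. Put every washed cup mouth-down over a peg of its own on the rack, so that its rim rests on the slats, and lay every bombilla flat in a pocket of the bamboo tray, only one to a pocket. Any peg or pocket will do; leave the flask, the yerba packet and the sugar bowl standing where they are.

Things in the scene. Friction and masses are not known exactly. Their poses are not given: they have to be found in the camera images.
- cup1: eight-sided steel mate cup, 58 mm across flats, 63 across corners, 85 tall, walls 4, base 6 thick (inside 79 deep, 50 across), about 160 g. Just washed: starts lying on a flat on the counter (two side flats upright), mouth sideways or half towards the robot. Origin: centre of the outside of the closed base; z along the axis from base to mouth; x, y square to flats. May be absent
- cup2: eight-sided steel mate cup, 58 mm across flats, 63 across corners, 85 tall, walls 4, base 6 thick (inside 79 deep, 50 across), about 160 g. Just washed: starts lying on a flat on the counter (two side flats upright), mouth sideways or half towards the robot. Origin: centre of the outside of the closed base; z along the axis from base to mouth; x, y square to flats. May be absent
- cup3: eight-sided steel mate cup, 58 mm across flats, 63 across corners, 85 tall, walls 4, base 6 thick (inside 79 deep, 50 across), about 160 g. Just washed: starts lying on a flat on the counter (two side flats upright), mouth sideways or half towards the robot. Origin: centre of the outside of the closed base; z along the axis from base to mouth; x, y square to flats. May be absent
- drycup: eight-sided steel mate cup, 58 mm across flats, 63 across corners, 85 tall, walls 4, base 6 thick (inside 79 deep, 50 across), about 160 g. The dry one: starts mouth-down over the rack's middle peg, turned any way. Origin: centre of the outside of the closed base; z along the axis from base to mouth; x, y square to flats
- board: round pale wooden serving board, 120 mm across, 12 mm thick, fixed on the counter to the left; origin: centre of its underside
- bombilla1: steel bombilla (straw with strainer), 150 mm long, 45 g, lying flat, axis 6 mm above the counter: round tube 9 thick; flat paddle strainer 42 long x 24 wide x 12 thick at the +x end; mouthpiece 22 x 13 x 12 at the -x end. Origin: on the axis at mid-length, on the bare tube; x along the axis to the strainer, z square to the paddle. May be absent
- bombilla2: steel bombilla (straw with strainer), 150 mm long, 45 g, lying flat, axis 6 mm above the counter: round tube 9 thick; flat paddle strainer 42 long x 24 wide x 12 thick at the +x end; mouthpiece 22 x 13 x 12 at the -x end. Origin: on the axis at mid-length, on the bare tube; x along the axis to the strainer, z square to the paddle. May be absent
- bombilla3: steel bombilla (straw with strainer), 150 mm long, 45 g, lying flat, axis 6 mm above the counter: round tube 9 thick; flat paddle strainer 42 long x 24 wide x 12 thick at the +x end; mouthpiece 22 x 13 x 12 at the -x end. Origin: on the axis at mid-length, on the bare tube; x along the axis to the strainer, z square to the paddle. May be absent
- bombilla4: steel bombilla (straw with strainer), 150 mm long, 45 g, lying flat, axis 6 mm above the counter: round tube 9 thick; flat paddle strainer 42 long x 24 wide x 12 thick at the +x end; mouthpiece 22 x 13 x 12 at the -x end. Origin: on the axis at mid-length, on the bare tube; x along the axis to the strainer, z square to the paddle. May be absent
- rack: bamboo drying rack, fixed: slatted deck 370 mm (its y) x 130 mm (its x), deck top 20 mm above the counter; three upright round wooden pegs in a row along y, 125 mm apart, each 16 mm thick and 64 mm tall above the deck, round-topped. Origin: under the middle peg, on the counter; z up
- peg1 (a point): foot of the -y end peg of the rack, on its axis, at the height of the deck top; axes as the rack's
- peg2 (a point): foot of the middle peg of the rack, on its axis, at the height of the deck top; axes as the rack's
- peg3 (a point): foot of the +y end peg of the rack, on its axis, at the height of the deck top; axes as the rack's
- tray: shallow bamboo cutlery tray, fixed, 185 mm (its x) x 160 mm (its y), walls 20 high and 6 thick, floor 6 thick; three walls along x make four long pockets side by side in y, each 173 long, 32.5 wide, 14 deep: room for one bombilla lying flat, either way round. Origin: centre of the underside; z up
- pocket1 (a point): centre of the floor of pocket 1 of the tray (counted from -y to +y); its x runs along the pocket
- pocket2 (a point): centre of the floor of pocket 2 of the tray (counted from -y to +y); its x runs along the pocket
- pocket3 (a point): centre of the floor of pocket 3 of the tray (counted from -y to +y); its x runs along the pocket
- pocket4 (a point): centre of the floor of pocket 4 of the tray (counted from -y to +y); its x runs along the pocket
- flask: green vacuum flask with a steel cap, 68 mm across, 180 mm tall, standing far to the left; origin under its centre. Bystander
- packet: brown kraft packet of yerba with a green clip, 70 x 105 x 192 mm, standing far to the right; origin under its centre. Bystander
- sugar: white sugar bowl, 90 mm across, 60 mm tall, standing beyond the rack and tray; origin under its centre. Bystander

How it is judged:
At the end, for the whole second after the job is handed in: Dry cup mouth-down on the board (within 45 mm of its centre); each washed cup mouth-down over a peg (within 24 mm of its axis, rim within 6 mm of the deck); cups upright within 6 degrees; each bombilla flat in its own pocket (axis under 16.5 mm high, 9 degrees, 20 mm lengthwise); all at rest ((horizontal distance between cup1 and peg1 below 0.024 m or horizontal distance between cup1 and peg2 below 0.024 m or horizontal distance between cup1 and peg3 below 0.024 m) and angle between each of cup1, cup2, cup3, drycup's own z axis and vertical above 3.04159 rad and z of each of cup1, cup2, cup3 in the frame of rack below 0.111 m and linear speed of each of cup1, cup2, cup3, drycup, bombilla1, bombilla2, bombilla3, bombilla4 below 0.02 m/s and (horizontal distance between cup2 and peg1 below 0.024 m or horizontal distance between cup2 and peg2 below 0.024 m or horizontal distance between cup2 and peg3 below 0.024 m) and (horizontal distance between cup3 and peg1 below 0.024 m or horizontal distance between cup3 and peg2 below 0.024 m or horizontal distance between cup3 and peg3 below 0.024 m) and horizontal distance between drycup and board below 0.045 m and height (world z) of drycup between 0.091 and 0.103 m and z of bombilla1 in the frame of tray between 0.008 and 0.0165 m and x of bombilla1 in the frame of tray between -0.02 and 0.02 m and y of bombilla1 in the frame of tray between -0.075 and 0.075 m and angle between the x axis of each of bombilla1, bombilla2, bombilla3, bombilla4 and the x axis of tray, either way round below 0.15 rad and z of bombilla2 in the frame of tray between 0.008 and 0.0165 m and x of bombilla2 in the frame of tray between -0.02 and 0.02 m and y of bombilla2 in the frame of tray between -0.075 and 0.075 m and z of bombilla3 in the frame of tray between 0.008 and 0.0165 m and x of bombilla3 in the frame of tray between -0.02 and 0.02 m and y of bombilla3 in the frame of tray between -0.075 and 0.075 m and z of bombilla4 in the frame of tray between 0.008 and 0.0165 m and x of bombilla4 in the frame of tray between -0.02 and 0.02 m and y of bombilla4 in the frame of tray between -0.075 and 0.075 m); the robot touches nothing.
It fails at once if the vacuum flask is pushed more than 30 mm or tipped over (distance of flask from where it was at the start of the episode above 0.03 m or angle between flask's own z axis and vertical above 0.35 rad).
It fails at once if the yerba packet is pushed more than 30 mm or tipped over (distance of packet from where it was at the start of the episode above 0.03 m or angle between packet's own z axis and vertical above 0.35 rad).
It fails at once if the sugar bowl is pushed more than 30 mm or tipped over (distance of sugar from where it was at the start of the episode above 0.03 m or angle between sugar's own z axis and vertical above 0.35 rad).
Of cup1, cup2, cup3 only 2 to 3 are there at a start; the rules pass over those that are not, and their reading is None.
Of bombilla1, bombilla2, bombilla3, bombilla4 only 3 to 4 are there at a start; the rules pass over those that are not, and their reading is None.
At some moment in a run one of bombilla1, bombilla2, bombilla3, bombilla4 may be knocked a few centimetres aside while the robot is not near it.
It also fails if it takes over 210 s, if anything falls off the work surface, if the arm or the gripper's body presses on something with over 40 N, if the wrist force passes 120 N, or if a joint passes its speed limit or range.

## Robot

A 6-joint arm with a two-finger parallel gripper is mounted at the origin on the work surface. World frame = base frame: x ahead of the robot, y to its left, z up, the work surface at z = 0. Lengths are in m, angles in rad, forces in N, time in s.
With the tool pointing down it reaches from about 0.35 to 0.925 m from the base axis. Payload 6.4 kg.
Tool frame: the origin (TCP) lies between the finger pads; the fingertips stand 19 mm ahead of it and the grasp point (between the pads) is the TCP; z points along the fingers, y is the line along which they close (so a half turn about z gives the same grasp; the last joint's range is limited). The gripper opens to 94 mm and grips with 3 to 60 N. Pads are 16 mm wide; open, the fingers measure 119 mm over their backs; the gripper's body (75 mm by 177 mm) begins 78 mm behind the grasp point.
Start: joints at [-1.387, 0.245, 1.558, -0, 1.339, -0.174], TCP at [0.228, -0.609, 0.224] pointing down, gripper open.
Joint ranges: [-3.13, 3.13], [-1.02, 2.26], [0.13, 2.54], [-0.95, 4.09], [0.21, 2.88], [-2.74, 2.74]. Speed limits (rad/s): [2.57, 2.57, 3.14, 3.14, 3.14, 3.14].

## Interface

Orientations are given as [roll, pitch, yaw] about the fixed x, y, z axes, in that order (R = Rz(yaw) Ry(pitch) Rx(roll)).
In Python, from plant import r gives the robot as it stands. The module is installed in compiled form; this text tells all that it offers.
- The arm moves only by the tool arm_command, never from a script. Its argument "plan" is a list of rows, each an object of numbers: "dx", "dy", "dz": the shift along the world's x, y, z scaled (see below); "twist": the turn about the world's z scaled (see below); "grip": the opening, from 0 (shut) to 1 (fully open). In form: [{"dx": .., "dy": .., "dz": .., "twist": .., "grip": ..}, ...]. A call has 1 to 10 rows; each row is the pose to reach, as a shift and turn from the pose commanded when the call began, turning the shorter way round; what a row does not reach only later rows make up. The controller multiplies each number of a shift by 0.1 m and each number of a turn by 360 degrees. A row lasts 1/12 s, in which the tool goes at most 41.7 mm and 7.16 degrees, less where a joint would pass 70% of its speed; a pose out of reach is approached as far as the arm can. A call with a number of a shift or a turn outside -1 to 1 is refused whole. A call with a gripper value outside its range is refused whole. The fingers move at their own pace and stop on an object; "grip_force" is the grip in N (left out, the last holds). Time passes only in rows, so rows that repeat a pose let the fingers close. It gives the time, the measured TCP pose, the force, the opening and the grip force at its end, in the units of the state.
- r.get_state(): the state, without advancing time (a new reading comes with each control period).
- r.read_camera(name): name is "side" or "top" or "wrist"; returns the picture (384x512x3 uint8, blue, green, red); there is no depth.
- r.camera_info(name): a dict with "camera_matrix" (3x3 intrinsics, pixels), "R" (3x3) and "t" (3): a world point X has camera coordinates R X + t. Camera axes: x right, y down, z forward; pixel columns grow to the right and rows downward; lengths in m; the calibration is good to about 2 mm. A picture is of the moment at which its call begins: read the wrist's pose just before it. camera_info takes no time and is no camera call; for the wrist camera it gives the pose at the moment of the call.
- r.sign_off(): hands the job in; it is judged then, once.
Trained networks look in the newest picture that a camera, given by its name, has taken for a name from the list of things; names that differ only in an ending like _2 or _b are one class to them, and where a whole thing is asked for, a point or a joint stands for the part that bears it (a point fixed in the world has none). Each returns a list of dicts, best first, with "conf" (0 to 1); they miss things now and then, are a little off and sometimes report something else, mostly with a low value. They report only what shows in the picture. A call takes as long as a camera call.
- r.trace(camera, name): "pixels" (384x512 bool, what is visible of it) and "box" ([centre column, centre row, width, height] in pixels, round what is visible of it).
- r.spot_point(camera, name): "location" ([row, column] in pixels: a listed point, or the origin of a listed thing).
The state is a dict: "clock": time; "qpos": joint angles; "joint_vel": joint speeds; "joint_efforts": joint torques, N m; "position": TCP position; "tcp_rot": TCP orientation; "contact_force": force on the tool from outside, world axes, zero at the start; "ft_torque": the same for the moment, N m; "gripper_width": opening from 0.0 (shut) to 1.0 (fully open); "grasp_force": force on a finger pad.
Only numpy, scipy, OpenCV 4.12 (cv2) and the standard library are available. Lean on these libraries where they do the work, as an engineer would, in place of code of your own. Each camera call takes 0.05 s, during which the arm holds its last target. There are 200 camera calls.

## Working session

There is one attempt and no reset: what is moved stays moved. The work goes in short steps, Python scripts to look and compute and a tool call to move; the robot and the scene stay as the last step left them, time stands still between calls to the robot, and variables do not carry over. Pictures are saved under pics/ and viewed, at most 14 in all, crops included, and the job is handed in when it is done.

Besides the shell and the picture viewer there is one more tool, called as name(argument=value, ...) on one line, values as JSON. arm_command: Moves the arm, as the interface text tells. Its arguments: {"type":"object","properties":{"plan":{"type":"array"},"grip_force":{"type":"number"}},"required":["plan"]}

```bash
mkdir -p pics; ls
cat > h.py <<'E'
import numpy as np, cv2
from plant import r
def ray(cam,rc,z):
    ci=r.camera_info(cam);K,R,t=[np.array(ci[k]) for k in("camera_matrix","R","t")]
    d=R.T@np.linalg.inv(K)@np.array([rc[1],rc[0],1.]);o=-R.T@t
    return o+d*(z-o[2])/d[2]
def proj(cam,X):
    ci=r.camera_info(cam);K,R,t=[np.array(ci[k]) for k in("camera_matrix","R","t")]
    c=K@(R@np.array(X)+t);return c[:2]/c[2]
def snap(cam,fn):
    im=r.read_camera(cam);cv2.imwrite('pics/'+fn,im);return im
E
python3 - <<'E'
from h import *
np.set_printoptions(precision=3,suppress=True)
a=snap('top','t0.png');b=snap('side','s0.png')
for c in('top','side','wrist'):
    ci=r.camera_info(c);R=np.array(ci["R"]);print(c,-R.T@np.array(ci["t"]),R.round(2).tolist())
H={'cup1':.029,'drycup':.105,'board':0,'bombilla1':.006,'peg1':.02,'peg2':.02,'peg3':.02,'rack':0,'tray':0,'pocket1':.006,'pocket2':.006,'pocket3':.006,'pocket4':.006,'flask':0,'packet':0,'sugar':0}
for n,z in H.items():
    for d in r.spot_point('top',n)[:5]:
        print(n,round(d['conf'],2),np.round(d['location']),ray('top',d['location'],z))
E
```

```text
pics
top [ 0.31  -0.005  1.54 ] [[-0.0, -1.0, 0.01], [-0.98, 0.0, -0.18], [0.18, -0.01, -0.98]]
side [-0.14  -1.087  1.23 ] [[0.83, -0.56, -0.01], [-0.38, -0.54, -0.75], [0.42, 0.63, -0.66]]
wrist [ 0.302 -0.581  0.384] [[0.35, -0.94, -0.0], [-0.9, -0.34, 0.28], [-0.26, -0.09, -0.96]]
cup1 0.68 [238. 346.] [ 0.421 -0.34   0.029]
cup1 0.6 [241. 164.] [0.409 0.318 0.029]
drycup 0.67 [184. 216.] [0.602 0.125 0.105]
drycup 0.33 [190. 216.] [0.581 0.124 0.105]
board 0.73 [200. 145.] [0.566 0.399 0.   ]
board 0.19 [182. 295.] [ 0.634 -0.162  0.   ]
bombilla1 0.62 [236. 286.] [ 0.429 -0.123  0.006]
bombilla1 0.42 [238. 300.] [ 0.422 -0.176  0.006]
peg1 0.72 [180. 290.] [ 0.637 -0.14   0.02 ]
peg1 0.68 [190. 248.] [0.599 0.016 0.02 ]
peg1 0.67 [190. 184.] [0.597 0.253 0.02 ]
peg1 0.55 [192. 216.] [0.592 0.135 0.02 ]
peg2 0.72 [180. 290.] [ 0.637 -0.14   0.02 ]
peg2 0.68 [190. 248.] [0.599 0.016 0.02 ]
peg2 0.67 [190. 184.] [0.597 0.253 0.02 ]
peg2 0.55 [192. 216.] [0.592 0.135 0.02 ]
peg3 0.72 [180. 290.] [ 0.637 -0.14   0.02 ]
peg3 0.68 [190. 248.] [0.599 0.016 0.02 ]
peg3 0.67 [190. 184.] 
[... 199 characters left out ...]
cket1 0.8 [181. 298.] [ 0.636 -0.171  0.006]
pocket1 0.64 [181. 288.] [ 0.634 -0.133  0.006]
pocket2 0.94 [183. 319.] [ 0.627 -0.251  0.006]
pocket2 0.8 [181. 298.] [ 0.636 -0.171  0.006]
pocket2 0.64 [181. 288.] [ 0.634 -0.133  0.006]
pocket3 0.94 [183. 319.] [ 0.627 -0.251  0.006]
pocket3 0.8 [181. 298.] [ 0.636 -0.171  0.006]
pocket3 0.64 [181. 288.] [ 0.634 -0.133  0.006]
pocket4 0.94 [183. 319.] [ 0.627 -0.251  0.006]
pocket4 0.8 [181. 298.] [ 0.636 -0.171  0.006]
pocket4 0.64 [181. 288.] [ 0.634 -0.133  0.006]
flask 0.74 [228.  96.] [0.46  0.573 0.   ]
flask 0.16 [239. 286.] [ 0.42  -0.124  0.   ]
packet 0.74 [220. 418.] [ 0.489 -0.617  0.   ]
sugar 0.72 [138. 251.] [0.806 0.005 0.   ]
```

View pics/t0.png

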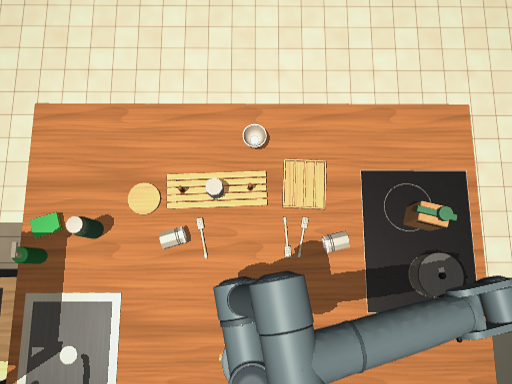

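View pics/s0.png

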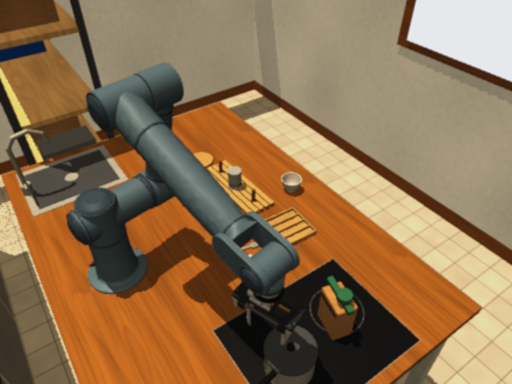

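arm_command(plan=[{"dx": 0.5, "dy": 1, "dz": 0.6, "twist": 0, "grip": 1}, {"dx": 0.5, "dy": 1, "dz": 0.6, "twist": 0, "grip": 1}, {"dx": 0.5, "dy": 1, "dz": 0.6, "twist": 0, "grip": 1}, {"dx": 0.5, "dy": 1, "dz": 0.6, "twist": 0, "grip": 1}])

```text
clock: 1.23
position: [0.2806, -0.5066, 0.2893]
tcp_rot: [3.135, -0.001, 0.362]
contact_force: [0.9, -0.2, 0.0]
gripper_width: 0.998
grasp_force: 0.0
```

arm_command(plan=[{"dx": 0.5, "dy": 1, "dz": 0.6, "twist": 0, "grip": 1}, {"dx": 0.5, "dy": 1, "dz": 0.6, "twist": 0, "grip": 1}, {"dx": 0.5, "dy": 1, "dz": 0.6, "twist": 0, "grip": 1}, {"dx": 0.5, "dy": 1, "dz": 0.6, "twist": 0, "grip": 1}])

```text
clock: 1.57
position: [0.3303, -0.4065, 0.3494]
tcp_rot: [3.134, -0.002, 0.362]
contact_force: [0.3, -0.5, 0.9]
gripper_width: 1.002
grasp_force: 0.0
```

arm_command(plan=[{"dx": 0.5, "dy": 1, "dz": 0.2, "twist": 0, "grip": 1}, {"dx": 0.5, "dy": 1, "dz": 0.2, "twist": 0, "grip": 1}, {"dx": 0.5, "dy": 1, "dz": 0.2, "twist": 0, "grip": 1}])

```text
clock: 1.82
position: [0.3781, -0.3074, 0.3646]
tcp_rot: [3.141, -0.0, 0.358]
contact_force: [0.5, 0.3, -0.3]
gripper_width: 1.002
grasp_force: 0.0
```

arm_command(plan=[{"dx": 0.4, "dy": 0.9, "dz": 0, "twist": 0, "grip": 1}, {"dx": 0.4, "dy": 0.9, "dz": 0, "twist": 0, "grip": 1}, {"dx": 0.4, "dy": 0.9, "dz": 0, "twist": 0, "grip": 1}, {"dx": 0.4, "dy": 0.9, "dz": 0, "twist": 0, "grip": 1}])

```text
clock: 2.15
position: [0.4185, -0.2168, 0.3643]
tcp_rot: [-3.142, -0.0, 0.362]
contact_force: [0.3, -0.2, 0.6]
gripper_width: 1.0
grasp_force: 0.0
```

Run:
```python
from h import *
np.set_printoptions(precision=3,suppress=True)
s=r.get_state();print(s)
a=snap('wrist','w1.png')
H={'cup1':.029,'bombilla1':.006,'tray':0,'pocket1':.006}
for n,z in H.items():
    for d in r.spot_point('wrist',n)[:5]:
        print(n,round(d['conf'],2),np.round(d['location']),ray('wrist',d['location'],z))
```

```text
{'clock': 2.15, 'qpos': array([-0.719, -0.272,  1.819,  0.   ,  1.595,  0.489]), 'joint_vel': array([-0.068,  0.018, -0.011, -0.025, -0.008, -0.043]), 'joint_efforts': array([  1.315, -22.768, -33.27 ,   0.199,   0.032,   0.241]), 'position': array([ 0.419, -0.217,  0.364]), 'tcp_rot': array([-3.142, -0.   ,  0.362]), 'contact_force': array([ 0.328, -0.248,  0.575]), 'ft_torque': array([-0.008, -0.038, -0.027]), 'grasp_force': 0.0, 'gripper_width': 1.0002657263997596}
cup1 0.83 [178. 331.] [ 0.414 -0.341  0.029]
cup1 0.33 [130. 235.] [ 0.431 -0.185  0.029]
bombilla1 0.85 [128. 235.] [ 0.431 -0.184  0.006]
bombilla1 0.67 [117. 200.] [ 0.427 -0.13   0.006]
pocket1 0.92 [  3. 306.] [ 0.622 -0.219  0.006]
```

View pics/w1.png

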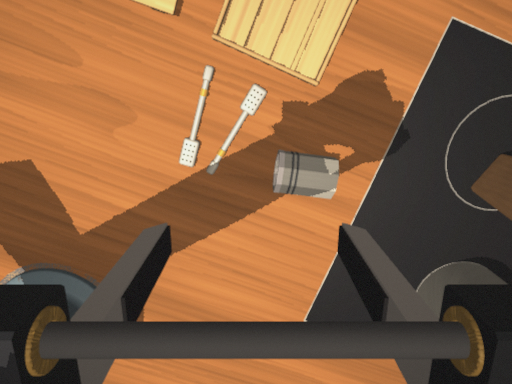

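```bash
cat >> h.py <<'E'
def mplane(cam,mask,z):
    "mask -> minAreaRect on plane z: centre, long-axis angle(deg), sizes"
    ii=np.argwhere(mask)
    P=np.array([ray(cam,p,z)[:2] for p in ii[::max(1,len(ii)//1500)]])
    (cx,cy),(w,h),a=cv2.minAreaRect((P*1000).astype(np.float32))
    if w<h:a+=90
    return np.round([cx,cy,a%180,max(w,h),min(w,h)],1),P
def report(cam,names):
    for n,z in names.items():
        for d in r.trace(cam,n)[:5]:
            if d['conf']<.3: continue
            print(n,round(d['conf'],2),np.round(d['box']),mplane(cam,d['pixels'],z)[0])
E
python3 - <<'E'
from h import *
np.set_printoptions(precision=3,suppress=True)
report('wrist',{'cup1':.029,'bombilla1':.006})
for rc in [(38,214),(83,317)]: print(ray('wrist',rc,.02))
E
```

```text
cup1 0.65 [306. 174.  68.  50.] [ 406.6 -306.   103.    96.8   64.8]
bombilla1 0.63 [198. 115.  35. 104.] [ 426.  -126.6    5.1  151.    26. ]
bombilla1 0.62 [282.  42. 144.  84.] [ 590.9 -195.8   87.5  164.5  120.7]
[ 0.536 -0.118  0.02 ]
[ 0.531 -0.271  0.02 ]
```

arm_command(plan=[{"dx": 0.6, "dy": 0.3, "dz": 0.2, "twist": -0.05, "grip": 1}, {"dx": 0.6, "dy": 0.3, "dz": 0.2, "twist": -0.0576, "grip": 1}, {"dx": 0.6, "dy": 0.3, "dz": 0.2, "twist": -0.0576, "grip": 1}, {"dx": 0.6, "dy": 0.3, "dz": 0.2, "twist": -0.0576, "grip": 1}, {"dx": 0.6, "dy": 0.3, "dz": 0.2, "twist": -0.0576, "grip": 1}])

```text
clock: 2.92
position: [0.4774, -0.1894, 0.3841]
tcp_rot: [-3.141, 0.001, -0.002]
contact_force: [0.9, -0.2, -0.4]
gripper_width: 0.995
grasp_force: 0.0
```

Run:
```python
from h import *
np.set_printoptions(precision=3,suppress=True)
s=r.get_state();print(s['position'],s['tcp_rot'])
a=snap('wrist','w2.png')
report('wrist',{'cup1':.029,'bombilla1':.006,'tray':.02,'rack':.02,'drycup':.105})
for n,z in {'pocket1':.006,'peg1':.02}.items():
    for d in r.spot_point('wrist',n)[:5]: print(n,round(d['conf'],2),np.round(d['location']),ray('wrist',d['location'],z))
```

```text
[ 0.477 -0.189  0.384] [-3.141  0.001 -0.002]
cup1 0.86 [327. 188.  65.  52.] [ 407.2 -301.8  103.2   95.    67.6]
bombilla1 0.79 [216. 172.  22.  94.] [ 427.5 -127.2    0.6  151.2   29.8]
bombilla1 0.77 [253. 173.  26.  95.] [ 426.4 -181.7  168.2  151.8   25.8]
bombilla1 0.62 [ 22. 173.  45.  91.] [424.5 182.4  11.7 149.7  28.1]
tray 0.75 [257.  56. 116. 110.] [ 604.8 -192.1   87.8  161.4  144.3]
rack 0.63 [ 82.  53. 161. 106.] [605.6  67.5  92.5 240.9 130.8]Traceback (most recent call last):
  File "<stdin>", line 5, in <module>
  File "h.py", line 23, in report
    print(n,round(d['conf'],2),np.round(d['box']),mplane(cam,d['pixels'],z)[0])
                                                  ~~~~~~^^^^^^^^^^^^^^^^^^^
  File "h.py", line 15, in mplane
    P=np.array([ray(cam,p,z)[:2] for p in ii[::max(1,len(ii)//1500)]])
                ~~~^^^^^^^^^
  File "h.py", line 4, in ray
    ci=r.camera_info(cam);K,R,t=[np.array(ci[k]) for k in("camera_matrix","R","t")]
ValueError: time passes only in moves, steps and waits
```

View pics/w2.png

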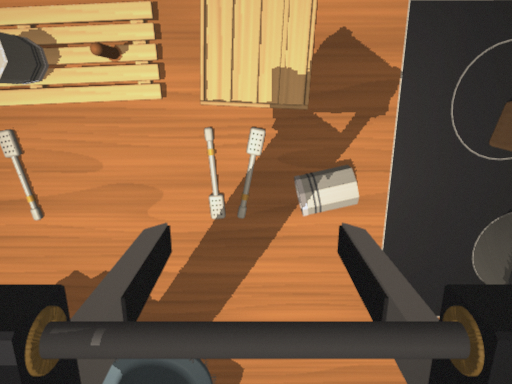

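Run:
```python
s=open('h.py').read()
s=s.replace("from plant import r\n","from plant import r\nfrom functools import lru_cache\n@lru_cache(None)\ndef CI(cam): return r.camera_info(cam)\n").replace("ci=r.camera_info(cam)","ci=CI(cam)").replace("im=r.read","CI.cache_clear();CI(cam);im=r.read")
open('h.py','w').write(s)
```

arm_command(plan=[{"dx": 0.9, "dy": 1, "dz": 0.1, "twist": 0, "grip": 1}, {"dx": 0.9, "dy": 1, "dz": 0.1, "twist": 0, "grip": 1}, {"dx": 0.9, "dy": 1, "dz": 0.1, "twist": 0, "grip": 1}, {"dx": 0.9, "dy": 1, "dz": 0.1, "twist": 0, "grip": 1}])

```text
clock: 3.5
position: [0.5696, -0.0857, 0.3946]
tcp_rot: [-3.14, -0.001, 0.0]
contact_force: [-0.6, -0.2, -0.6]
gripper_width: 1.001
grasp_force: 0.0
```

arm_command(plan=[{"dx": 0, "dy": 1, "dz": 0, "twist": 0, "grip": 1}, {"dx": 0, "dy": 1, "dz": 0, "twist": 0, "grip": 1}, {"dx": 0, "dy": 1, "dz": 0, "twist": 0, "grip": 1}, {"dx": 0, "dy": 1, "dz": 0, "twist": 0, "grip": 1}, {"dx": 0, "dy": 1, "dz": 0, "twist": 0, "grip": 1}])

```text
clock: 3.92
position: [0.5674, 0.0111, 0.3945]
tcp_rot: [3.141, 0.0, -0.003]
contact_force: [-0.0, -1.4, -0.3]
gripper_width: 1.0
grasp_force: 0.0
```

Run:
```python
from h import *
np.set_printoptions(precision=3,suppress=True)
s=r.get_state();print(s['position'],s['tcp_rot'])
a=snap('wrist','w3.png')
report('wrist',{'cup1':.029,'bombilla1':.006,'tray':.02,'rack':.02,'drycup':.105,'board':.012})
for n,z in {'pocket1':.006,'peg1':.02,'drycup':.105,'cup1':.029}.items():
    for d in r.spot_point('wrist',n)[:5]: print(n,round(d['conf'],2),np.round(d['location']),ray('wrist',d['location'],z))
```

```text
[0.567 0.011 0.394] [ 3.141  0.    -0.003]
cup1 0.83 [443. 240.  71.  46.] [ 407.8 -303.1  102.3  112.6   72. ]
cup1 0.82 [ 83. 231.  72.  54.] [421.8 288.4 106.1 121.8  66.5]
cup1 0.61 [149. 223.  34.  82.] [434.1 177.1   9.8 146.2  26.6]
bombilla1 0.95 [146. 203.  26.  40.] [461.8 189.9  12.6  73.4  24.4]
bombilla1 0.93 [374. 205.  24.  49.] [ 459.8 -187.2  167.7   84.8   26. ]
bombilla1 0.62 [334. 223.  14.  84.] [ 426.4 -122.2    6.5  150.2   23. ]
tray 0.75 [392. 102. 123. 134.] [ 626.  -190.4  177.4  183.7  163.1]
rack 0.91 [172. 119. 250.  94.] [602.7 133.8  92.3 367.9 129.1]
drycup 0.72 [162. 128.  56.  45.] [598.8 127.4 100.7  75.1  58.1]
board 0.74 [ 25. 140.  46.  73.] [565.  374.4 168.4 119.   71.4]
pocket1 0.85 [102. 374.] [ 0.629 -0.174  0.006]
pocket1 0.84 [107. 420.] [ 0.621 -0.246  0.006]
pocket1 0.81 [106. 397.] [ 0.622 -0.21   0.006]
pocket1 0.71 [104. 351.] [ 0.626 -0.139  0.006]
peg1 0.88 [121.  93.] [0.601 0.257 0.02 ]
peg1 0.57 [119. 256.] [0.605 0.007 0.02 ]
peg1 0.54 [132. 156.] [0.585 0.161 0.02 ]
drycup 0.77 [130. 159.] [0.597 0.134 0.105]
cup1 0.9 [235. 468.] [ 0.416 -0.341  0.029]
cup1 0.87 [236.  62.] [0.416 0.327 0.029]
```

View pics/w3.png

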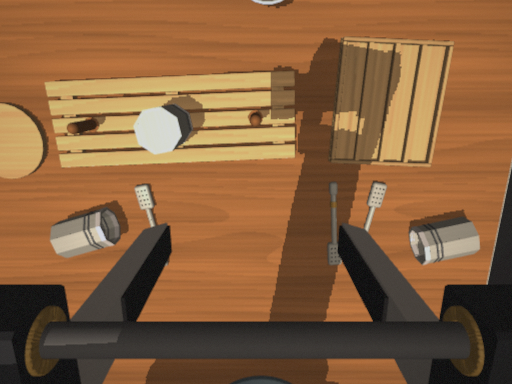

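Run:
```python
from h import *
np.set_printoptions(precision=3,suppress=True)
im=cv2.imread('pics/w3.png')
m=cv2.inRange(im,(175,175,175),(255,255,255));m[:, :125]=0;m[:,200:]=0;m[:95]=0;m[165:]=0
n,l,st,c=cv2.connectedComponentsWithStats(m);k=1+np.argmax(st[1:,4]);print(st[k])
P=np.array([ray('wrist',p,.105)[:2] for p in np.argwhere(l==k)])*1000
W=[]
for a in range(0,180,3):
    q=P@[np.cos(np.radians(a)),np.sin(np.radians(a))];W.append([a,np.ptp(q),(q.max()+q.min())/2])
W=np.array(W);e=[[a,W[[i for i in range(60) if W[i,0]%45==a],1].mean()] for a in range(0,45,3)];print(np.array(e).T)
print(W[0],W[30]);print(r.get_state()['position'])
# bombilla ends from w2 report
```

```text
[ 134  107   47   47 1647]
[[ 0.     3.     6.     9.    12.    15.    18.    21.    24.    27.
  30.    33.    36.    39.    42.   ]
 [59.061 58.668 58.114 57.547 57.504 57.99  58.684 59.348 59.85  60.187
  60.36  60.367 60.208 59.885 59.459]]
[  0.     58.871 597.283] [ 90.     58.935 135.792]
[0.568 0.011 0.394]
```

arm_command(plan=[{"dx": 0.31, "dy": 0.7, "dz": -0.5, "twist": 0.029, "grip": 1}, {"dx": 0.31, "dy": 0.7, "dz": -0.5, "twist": 0.029, "grip": 1}, {"dx": 0.31, "dy": 0.7, "dz": -0.5, "twist": 0.029, "grip": 1}])

```text
clock: 4.72
position: [0.598, 0.0843, 0.3399]
tcp_rot: [-3.139, 0.006, 0.183]
contact_force: [-0.9, -0.4, -1.5]
gripper_width: 0.998
grasp_force: 0.0
```

arm_command(plan=[{"dx": 0, "dy": 0.53, "dz": -1, "twist": 0, "grip": 1}, {"dx": 0, "dy": 0.53, "dz": -1, "twist": 0, "grip": 1}, {"dx": 0, "dy": 0.53, "dz": -1, "twist": 0, "grip": 1}, {"dx": 0, "dy": 0.53, "dz": -1, "twist": 0, "grip": 1}])

```text
clock: 5.05
position: [0.5949, 0.1357, 0.2375]
tcp_rot: [-3.14, 0.012, 0.18]
contact_force: [-1.2, -0.6, -1.7]
gripper_width: 1.0
grasp_force: 0.0
```

arm_command(plan=[{"dx": 0, "dy": 0, "dz": -0.7, "twist": 0, "grip": 1}, {"dx": 0, "dy": 0, "dz": -0.7, "twist": 0, "grip": 1}, {"dx": 0, "dy": 0, "dz": -0.7, "twist": 0, "grip": 1}, {"dx": 0, "dy": 0, "dz": -0.7, "twist": 0, "grip": 1}])

```text
clock: 5.38
position: [0.5988, 0.1333, 0.1752]
tcp_rot: [3.141, 0.001, 0.177]
contact_force: [-0.1, 0.4, 0.5]
gripper_width: 0.995
grasp_force: 0.0
```

arm_command(plan=[{"dx": 0, "dy": 0, "dz": -0.5, "twist": 0, "grip": 1}, {"dx": 0, "dy": 0, "dz": -0.87, "twist": 0, "grip": 1}, {"dx": 0, "dy": 0, "dz": -0.87, "twist": 0, "grip": 1}, {"dx": 0, "dy": 0, "dz": -0.87, "twist": 0, "grip": 0}, {"dx": 0, "dy": 0, "dz": -0.87, "twist": 0, "grip": 0}, {"dx": 0, "dy": 0, "dz": -0.87, "twist": 0, "grip": 0}, {"dx": 0, "dy": 0, "dz": -0.87, "twist": 0, "grip": 0}, {"dx": 0, "dy": 0, "dz": -0.87, "twist": 0, "grip": 0}], grip_force=15)

```text
clock: 6.05
position: [0.6002, 0.1342, 0.09]
tcp_rot: [3.141, -0.004, 0.178]
contact_force: [-0.1, 0.8, -0.6]
gripper_width: 0.683
grasp_force: 0.0
```

arm_command(plan=[{"dx": 0, "dy": 0, "dz": 0.3, "twist": 0, "grip": 0}, {"dx": 0, "dy": 0, "dz": 0.6, "twist": 0, "grip": 0}, {"dx": 0, "dy": 0, "dz": 1, "twist": 0, "grip": 0}, {"dx": 0, "dy": 0, "dz": 1, "twist": 0, "grip": 0}, {"dx": 0, "dy": 0, "dz": 1, "twist": 0, "grip": 0}])

```text
clock: 6.47
position: [0.6006, 0.1343, 0.1913]
tcp_rot: [3.141, -0.007, 0.178]
contact_force: [-0.1, -0.4, -1.6]
gripper_width: 0.615
grasp_force: 15.0
```

arm_command(plan=[{"dx": -0.1, "dy": 0.9, "dz": 0, "twist": 0, "grip": 0}, {"dx": -0.1, "dy": 0.9, "dz": 0, "twist": 0, "grip": 0}, {"dx": -0.1, "dy": 0.9, "dz": 0, "twist": 0, "grip": 0}])

```text
clock: 6.72
position: [0.5864, 0.2284, 0.1856]
tcp_rot: [-3.139, 0.003, 0.182]
contact_force: [-0.8, 0.1, -1.8]
gripper_width: 0.618
grasp_force: 15.0
```

arm_command(plan=[{"dx": -0.1, "dy": 0.9, "dz": 0, "twist": 0, "grip": 0}, {"dx": -0.1, "dy": 0.9, "dz": 0, "twist": 0, "grip": 0}, {"dx": -0.1, "dy": 0.9, "dz": 0, "twist": 0, "grip": 0}])

```text
clock: 6.97
position: [0.5762, 0.3187, 0.1855]
tcp_rot: [-3.14, 0.003, 0.183]
contact_force: [0.3, 0.8, -1.7]
gripper_width: 0.615
grasp_force: 15.0
```

arm_command(plan=[{"dx": -0.15, "dy": 0.85, "dz": 0, "twist": 0, "grip": 0}, {"dx": -0.15, "dy": 0.85, "dz": -0.2, "twist": 0, "grip": 0}, {"dx": -0.15, "dy": 0.85, "dz": -0.5, "twist": 0, "grip": 0}, {"dx": -0.15, "dy": 0.85, "dz": -0.8, "twist": 0, "grip": 0}, {"dx": -0.15, "dy": 0.85, "dz": -0.8, "twist": 0, "grip": 0}, {"dx": -0.15, "dy": 0.85, "dz": -0.8, "twist": 0, "grip": 0}])

```text
clock: 7.47
position: [0.5619, 0.398, 0.1045]
tcp_rot: [3.139, 0.006, 0.179]
contact_force: [-0.3, -0.3, -1.3]
gripper_width: 0.616
grasp_force: 15.0
```

Run:
```python
from h import *
np.set_printoptions(precision=3,suppress=True)
s=r.get_state();print(s['position'],s['contact_force'],s['gripper_width'])
t=snap('top','t1.png');a=snap('side','s1.png');b=snap('wrist','w4.png')
cv2.imwrite('pics/m1.png',np.hstack([cv2.resize(t[90:290,80:380],(450,300)),cv2.resize(a[60:260,80:310],(345,300))]))
report('wrist',{'board':.012,'drycup':.1})
report('top',{'board':.012,'cup1':.029,'bombilla1':.006})
```

```text
[0.562 0.398 0.105] [-0.32  -0.286 -1.34 ] 0.6156141786596248
board 0.7 [250. 169. 155. 115.] [585.5 407.1 101.7 118.9  88.7]
drycup 0.58 [254. 224. 116. 139.] [574.4 400.2  12.7  77.9  60.7]
board 0.44 [152. 205.  19.  20.] [542.8 367.8 139.6  82.7  28.8]
cup1 0.88 [337. 240.  28.  16.] [ 409.3 -301.9  102.8   95.5   59.5]
cup1 0.74 [173. 236.  29.  19.] [424.2 284.1 108.6  91.   60.9]
bombilla1 0.6 [304. 238.  14.  37.] [ 427.6 -184.   171.2  146.4   23.3]
bombilla1 0.57 [203. 237.  11.  39.] [425.2 181.6  10.8 145.8  18.6]
bombilla1 0.43 [286. 238.   8.  42.] [ 429.3 -122.5    6.2  147.6   23.6]
```

View pics/m1.png

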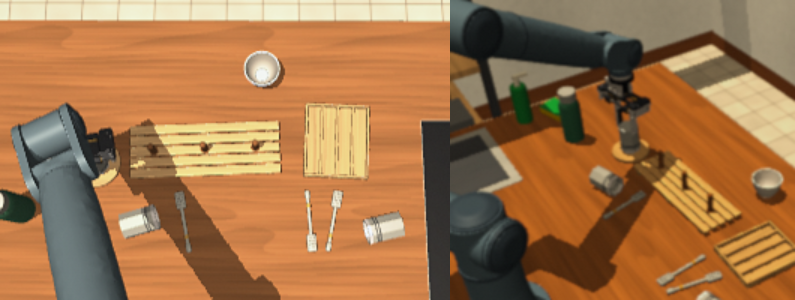

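arm_command(plan=[{"dx": 0.05, "dy": 0.04, "dz": -0.08, "twist": 0, "grip": 0}, {"dx": 0.05, "dy": 0.04, "dz": -0.1, "twist": 0, "grip": 0}, {"dx": 0.05, "dy": 0.04, "dz": -0.12, "twist": 0, "grip": 0}, {"dx": 0.05, "dy": 0.04, "dz": -0.12, "twist": 0, "grip": 0}])

```text
clock: 8.2
position: [0.571, 0.4047, 0.0982]
tcp_rot: [-3.139, -0.006, 0.178]
contact_force: [1.5, 2.5, 6.5]
gripper_width: 0.616
grasp_force: 15.0
```

arm_command(plan=[{"dx": 0, "dy": 0, "dz": -0.02, "twist": 0, "grip": 0}, {"dx": 0, "dy": 0, "dz": -0.05, "twist": 0, "grip": 0}, {"dx": 0, "dy": 0, "dz": -0.05, "twist": 0, "grip": 0}])

```text
clock: 8.45
position: [0.5722, 0.4053, 0.0966]
tcp_rot: [-3.139, -0.009, 0.179]
contact_force: [-2.6, 0.0, 17.7]
gripper_width: 0.615
grasp_force: 15.0
```

arm_command(plan=[{"dx": 0, "dy": 0, "dz": 0.04, "twist": 0, "grip": 0}, {"dx": 0, "dy": 0, "dz": 0.04, "twist": 0, "grip": 0}, {"dx": 0, "dy": 0, "dz": 0.04, "twist": 0, "grip": 1}, {"dx": 0, "dy": 0, "dz": 0.04, "twist": 0, "grip": 1}, {"dx": 0, "dy": 0, "dz": 0.04, "twist": 0, "grip": 1}, {"dx": 0, "dy": 0, "dz": 0.04, "twist": 0, "grip": 1}, {"dx": 0, "dy": 0, "dz": 0.04, "twist": 0, "grip": 1}, {"dx": 0, "dy": 0, "dz": 0.04, "twist": 0, "grip": 1}])

```text
clock: 9.12
position: [0.5684, 0.403, 0.094]
tcp_rot: [3.141, 0.001, 0.178]
contact_force: [-0.2, 0.1, -0.7]
gripper_width: 0.989
grasp_force: 0.0
```

arm_command(plan=[{"dx": 0, "dy": 0, "dz": 1, "twist": 0, "grip": 1}, {"dx": 0, "dy": 0, "dz": 1, "twist": 0, "grip": 1}, {"dx": 0, "dy": 0, "dz": 1, "twist": 0, "grip": 1}, {"dx": 0, "dy": 0, "dz": 1, "twist": 0, "grip": 1}])

```text
clock: 9.45
position: [0.5715, 0.4047, 0.2015]
tcp_rot: [-3.139, -0.011, 0.178]
contact_force: [0.1, -0.2, 0.7]
gripper_width: 0.999
grasp_force: 0.0
```

arm_command(plan=[{"dx": -1, "dy": -0.8, "dz": 1, "twist": 0.02, "grip": 1}, {"dx": -1, "dy": -0.8, "dz": 1, "twist": 0.04, "grip": 1}, {"dx": -1, "dy": -0.8, "dz": 1, "twist": 0.06, "grip": 1}, {"dx": -1, "dy": -0.8, "dz": 1, "twist": 0.08, "grip": 1}, {"dx": -1, "dy": -0.8, "dz": 1, "twist": 0.1, "grip": 1}, {"dx": -1, "dy": -0.8, "dz": 1, "twist": 0.12, "grip": 1}, {"dx": -1, "dy": -0.8, "dz": 1, "twist": 0.14, "grip": 1}, {"dx": -1, "dy": -0.8, "dz": 1, "twist": 0.16, "grip": 1}, {"dx": -1, "dy": -0.8, "dz": 1, "twist": 0.18, "grip": 1}, {"dx": -1, "dy": -0.8, "dz": 1, "twist": 0.18, "grip": 1}])

```text
clock: 10.28
position: [0.4681, 0.3229, 0.2928]
tcp_rot: [-3.14, 0.002, 1.311]
contact_force: [0.6, 0.0, 0.2]
gripper_width: 1.0
grasp_force: 0.0
```

Run:
```python
from h import *
np.set_printoptions(precision=3,suppress=True)
s=r.get_state();print(s['position'],s['tcp_rot'],s['qpos'])
t=snap('top','t2.png');b=snap('wrist','w5.png')
report('wrist',{'cup1':.029,'bombilla1':.006,'board':.012,'drycup':.097})
for n,z in {'drycup':.097,'cup1':.029}.items():
    for d in r.spot_point('wrist',n)[:5]: print(n,round(d['conf'],2),np.round(d['location']),ray('wrist',d['location'],z))
```

```text
[0.468 0.323 0.293] [-3.14   0.002  1.311] [ 0.405  0.006  1.695 -0.     1.443  0.664]
cup1 0.58 [227. 191.  72.  82.] [424.1 282.6 106.3  97.9  64.1]
bombilla1 0.55 [252. 252.  99.  50.] [424.6 183.3  11.2 150.3  25.8]
board 0.63 [320.  66.  97. 101.] [567.  404.2  94.1 118.7 113.2]
drycup 0.73 [333.  62.  72.  63.] [567.5 403.8   9.8  67.9  58.1]
drycup 0.71 [ 63. 340.] [0.575 0.402 0.097]
cup1 0.63 [163. 210.] [0.412 0.329 0.029]
```

View pics/w5.png

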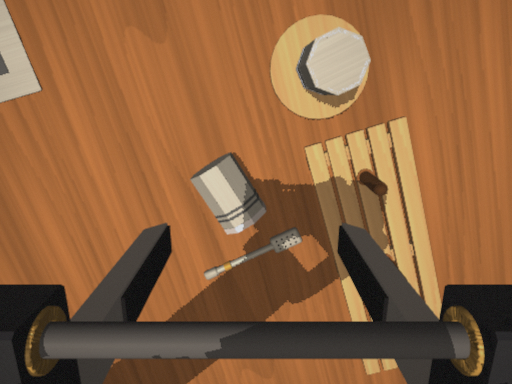

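arm_command(plan=[{"dx": -0.53, "dy": -0.11, "dz": -0.4, "twist": 0.0866, "grip": 1}, {"dx": -0.53, "dy": -0.11, "dz": -0.8, "twist": 0.0866, "grip": 1}, {"dx": -0.53, "dy": -0.11, "dz": -1, "twist": 0.0866, "grip": 1}, {"dx": -0.53, "dy": -0.11, "dz": -1, "twist": 0.0866, "grip": 1}, {"dx": -0.53, "dy": -0.11, "dz": -1, "twist": 0.0866, "grip": 1}, {"dx": -0.53, "dy": -0.11, "dz": -1, "twist": 0.0866, "grip": 1}])

```text
clock: 11.18
position: [0.4152, 0.312, 0.1938]
tcp_rot: [-3.14, 0.0, 1.853]
contact_force: [-0.5, 0.4, -1.0]
gripper_width: 0.999
grasp_force: 0.0
```

arm_command(plan=[{"dx": 0, "dy": 0, "dz": -0.4, "twist": 0, "grip": 1}, {"dx": 0, "dy": 0, "dz": -0.8, "twist": 0, "grip": 1}, {"dx": 0, "dy": 0, "dz": -0.8, "twist": 0, "grip": 1}, {"dx": 0, "dy": 0, "dz": -0.8, "twist": 0, "grip": 1}])

```text
clock: 11.52
position: [0.4145, 0.3116, 0.1134]
tcp_rot: [-3.137, 0.001, 1.852]
contact_force: [0.1, -0.3, 0.7]
gripper_width: 1.001
grasp_force: 0.0
```

Run:
```python
from h import *
np.set_printoptions(precision=3,suppress=True)
s=r.get_state();print(s['position'],s['tcp_rot'])
b=snap('wrist','w6.png')
report('wrist',{'cup1':.029})
for d in r.spot_point('wrist','cup1')[:3]: print(round(d['conf'],2),np.round(d['location']),ray('wrist',d['location'],.029))
```

```text
[0.415 0.312 0.113] [-3.137  0.001  1.852]
cup1 0.85 [258. 240.  84. 138.] [425.7 280.  106.2 111.3  61. ]
0.67 [179. 257.] [0.411 0.329 0.029]
```

View pics/w6.png

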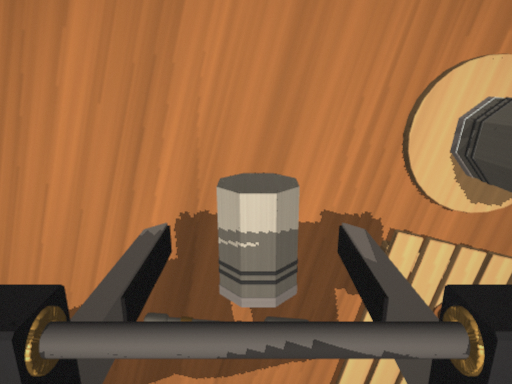

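arm_command(plan=[{"dx": -0.01, "dy": 0.04, "dz": -0.4, "twist": 0, "grip": 1}, {"dx": -0.01, "dy": 0.04, "dz": -0.84, "twist": 0, "grip": 1}, {"dx": -0.01, "dy": 0.04, "dz": -0.84, "twist": 0, "grip": 0.5}, {"dx": -0.01, "dy": 0.04, "dz": -0.84, "twist": 0, "grip": 0.5}, {"dx": -0.01, "dy": 0.04, "dz": -0.84, "twist": 0, "grip": 0.5}, {"dx": -0.01, "dy": 0.04, "dz": -0.84, "twist": 0, "grip": 0.5}, {"dx": -0.01, "dy": 0.04, "dz": -0.84, "twist": 0, "grip": 0.5}, {"dx": -0.01, "dy": 0.04, "dz": -0.84, "twist": 0, "grip": 0.5}, {"dx": -0.01, "dy": 0.04, "dz": -0.84, "twist": 0, "grip": 0.5}], grip_force=4)

```text
clock: 12.42
position: [0.416, 0.3168, 0.0326]
tcp_rot: [3.138, -0.001, 1.853]
contact_force: [-1.2, -0.0, 6.2]
gripper_width: 0.619
grasp_force: 4.0
```

arm_command(plan=[{"dx": 0, "dy": 0, "dz": 0, "twist": 0, "grip": 0.4}, {"dx": 0, "dy": 0, "dz": 0.2, "twist": 0, "grip": 0.4}, {"dx": 0, "dy": 0, "dz": 0.4, "twist": 0, "grip": 0.4}, {"dx": 0, "dy": 0, "dz": 0.7, "twist": 0, "grip": 0.4}, {"dx": 0, "dy": 0, "dz": 1, "twist": 0, "grip": 0.4}, {"dx": 0, "dy": 0, "dz": 1, "twist": 0, "grip": 0.4}, {"dx": 0, "dy": 0, "dz": 1, "twist": 0, "grip": 0.4}])

```text
clock: 13.0
position: [0.4157, 0.3167, 0.1323]
tcp_rot: [3.137, -0.001, 1.853]
contact_force: [-1.1, 0.0, -3.4]
gripper_width: 0.618
grasp_force: 4.0
```

Run:
```python
from h import *
s=r.get_state();print(s['position'],s['contact_force'],s['gripper_width'],s['ft_torque'])
b=snap('wrist','w7.png');a=snap('side','s2.png')
cv2.imwrite('pics/m2.png',np.hstack([cv2.resize(b,(400,300)),cv2.resize(a[90:240,90:290],(400,300))]))
```

```text
[0.41571335 0.31668125 0.13233236] [-1.07633609  0.02146013 -3.43389711] 0.6181544371434768 [-0.01918553 -0.09481312 -0.02109512]
```

View pics/m2.png

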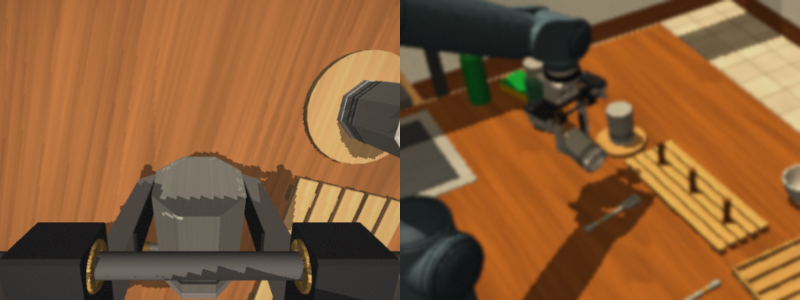

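arm_command(plan=[{"dx": 0, "dy": 0, "dz": 0, "twist": 0, "grip": 0.4}, {"dx": 0, "dy": 0, "dz": 0.4, "twist": 0, "grip": 0.4}, {"dx": 0, "dy": 0, "dz": 0.8, "twist": 0, "grip": 0.4}, {"dx": 0, "dy": 0, "dz": 0.8, "twist": 0, "grip": 0.4}, {"dx": 0, "dy": 0, "dz": 0.8, "twist": 0, "grip": 0.4}], grip_force=3)

```text
clock: 13.52
position: [0.4155, 0.3166, 0.2116]
tcp_rot: [3.139, -0.0, 1.853]
contact_force: [-0.7, 0.2, -2.7]
gripper_width: 0.619
grasp_force: 3.0
```

Run:
```python
from h import *
s=r.get_state();print(s['position'],s['contact_force'],s['gripper_width'],s['ft_torque'])
b=snap('wrist','w8.png');a=snap('side','s3.png')
cv2.imwrite('pics/m3.png',np.hstack([cv2.resize(b,(400,300)),cv2.resize(a[60:210,90:290],(400,300))]))
```

```text
[0.41554744 0.31655299 0.21161072] [-0.68407896  0.17406763 -2.65500804] 0.6189217632488446 [-0.04522671 -0.04231194 -0.02043202]
```

View pics/m3.png

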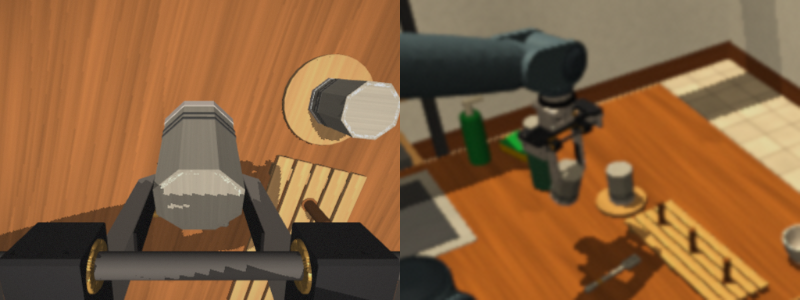

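Run:
```python
from h import *
np.set_printoptions(precision=1,suppress=True)
s=r.get_state();T=s['position'];psi=s['tcp_rot'][2];f=np.array([np.cos(psi),np.sin(psi),0]);u=np.array([0,0,1.])
# tilt th: axis base->mouth = -f*cos(th) - u*sin(th)  (th=90 vertical)
for th in range(60,126,5):
    t=np.radians(th);a=-f*np.cos(t)-u*np.sin(t);n=-f*np.sin(t)+u*np.cos(t) # n: was up when th=0
    b=T-.013*a-.0036*n
    print(th,*[proj('wrist',b+k*n)for k in(.029,-.029)],*[proj('wrist',b+.085*a+k*n)for k in(.029,-.029)])
b=cv2.imread('pics/w8.png');cv2.imwrite('pics/c1.png',cv2.resize(b[100:330,150:360],None,fx=2.5,fy=2.5))
```

```text
60 [255.5 308.6] [255.7 185.3] [255.4 297.1] [255.6 214.5]
65 [255.5 310.5] [255.7 186.4] [255.5 287.5] [255.6 205.5]
70 [255.5 311.9] [255.7 188. ] [255.5 277.9] [255.6 196.5]
75 [255.5 312.8] [255.7 190.3] [255.5 268.4] [255.6 187.7]
80 [255.5 313.2] [255.7 193.1] [255.5 259. ] [255.7 179.1]
85 [255.5 313. ] [255.7 196.6] [255.5 249.6] [255.7 170.6]
90 [255.5 312.5] [255.7 200.6] [255.5 240.4] [255.7 162.3]
95 [255.5 311.5] [255.7 205.3] [255.6 231.3] [255.7 154.3]
100 [255.5 310. ] [255.7 210.5] [255.6 222.2] [255.7 146.4]
105 [255.5 308.2] [255.7 216.3] [255.6 213.3] [255.7 138.9]
110 [255.5 306.1] [255.7 222.6] [255.6 204.5] [255.8 131.6]
115 [255.5 303.6] [255.6 229.3] [255.6 195.8] [255.8 124.7]
120 [255.5 300.8] [255.6 236.3] [255.6 187.3] [255.8 118.3]
125 [255.5 297.7] [255.6 243.6] [255.7 178.9] [255.8 112.3]
```

View pics/c1.png

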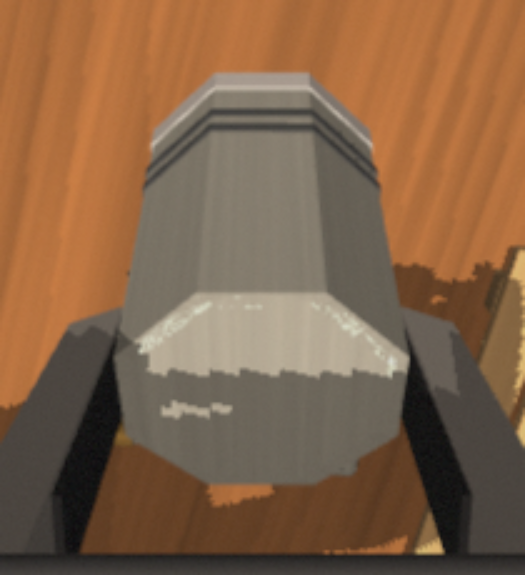

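arm_command(plan=[{"dx": 0, "dy": 0, "dz": -0.3, "twist": 0, "grip": 0.4}, {"dx": 0, "dy": 0, "dz": -0.6, "twist": 0, "grip": 0.4}, {"dx": 0, "dy": 0, "dz": -0.9, "twist": 0, "grip": 0.4}, {"dx": 0, "dy": 0, "dz": -1, "twist": 0, "grip": 0.4}, {"dx": 0, "dy": 0, "dz": -1, "twist": 0, "grip": 0.4}])

```text
clock: 14.03
position: [0.411, 0.3144, 0.1053]
tcp_rot: [-3.131, 0.002, 1.853]
contact_force: [-0.1, -0.8, -2.3]
gripper_width: 0.617
grasp_force: 3.0
```

arm_command(plan=[{"dx": 0, "dy": 0, "dz": -0.1, "twist": 0, "grip": 0.4}, {"dx": 0, "dy": 0, "dz": -0.2, "twist": 0, "grip": 0.4}, {"dx": 0, "dy": 0, "dz": -0.3, "twist": 0, "grip": 0.4}, {"dx": -0.03, "dy": 0.1, "dz": -0.35, "twist": 0, "grip": 0.4}, {"dx": -0.06, "dy": 0.2, "dz": -0.38, "twist": 0, "grip": 0.4}, {"dx": -0.06, "dy": 0.2, "dz": -0.38, "twist": 0, "grip": 0.4}])

```text
clock: 14.53
position: [0.4083, 0.3379, 0.0724]
tcp_rot: [3.141, -0.001, 1.855]
contact_force: [-0.2, 0.3, -1.3]
gripper_width: 0.619
grasp_force: 3.0
```

Run:
```python
from h import *
s=r.get_state();print(s['position'],s['contact_force'],s['gripper_width'],s['ft_torque'])
b=snap('wrist','w9.png')
cv2.imwrite('pics/c2.png',cv2.resize(b,(400,300)))
```

```text
[0.40829356 0.33789743 0.07239275] [-0.20379452  0.30356781 -1.29912351] 0.6194263968447612 [ 0.06312968 -0.06815164  0.00883152]
```

View pics/c2.png

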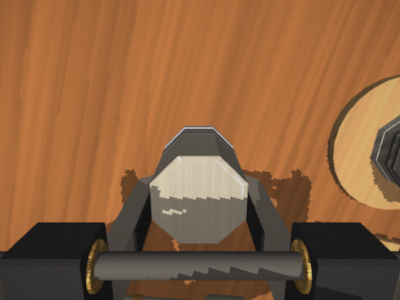

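arm_command(plan=[{"dx": 0, "dy": 0, "dz": -0.03, "twist": 0, "grip": 0.4}, {"dx": 0, "dy": 0, "dz": -0.06, "twist": 0, "grip": 0.4}, {"dx": 0, "dy": 0, "dz": -0.06, "twist": 0, "grip": 0.4}, {"dx": 0, "dy": 0, "dz": -0.06, "twist": 0, "grip": 0.75}, {"dx": 0, "dy": 0, "dz": -0.06, "twist": 0, "grip": 0.75}, {"dx": 0, "dy": 0, "dz": -0.06, "twist": 0, "grip": 0.75}, {"dx": 0, "dy": 0, "dz": -0.06, "twist": 0, "grip": 0.75}])

```text
clock: 15.17
position: [0.4087, 0.3359, 0.0663]
tcp_rot: [-3.141, 0.0, 1.853]
contact_force: [0.1, -0.1, -0.2]
gripper_width: 0.746
grasp_force: 0.0
```

Run:
```python
from h import *
np.set_printoptions(precision=3,suppress=True)
s=r.get_state();print(s['position'],s['contact_force'],s['gripper_width'])
b=snap('wrist','w10.png')
cv2.imwrite('pics/c3.png',cv2.resize(b,(400,300)))
psi=s['tcp_rot'][2];f=np.array([np.cos(psi),np.sin(psi),0])
# white-ish base face extents along tool x near column 255
m=cv2.Laplacian(cv2.cvtColor(b,6),cv2.CV_32F)
for d in r.spot_point('wrist','cup1')[:2]: print(d['conf'],d['location'],ray('wrist',d['location'],.085))
for d in r.trace('wrist','cup1')[:2]: print(d['conf'],d['box'])
c=s['position']*[1,1,0]
for o in(-.01,0,.01,.02): print(o,*[proj('wrist',c+f*(o+k)+[0,0,z]).round(0) for z in(.085,0) for k in(.029,-.029)])
print(b[140:330:6,255].mean(1).round())
```

```text
[0.409 0.336 0.066] [ 0.066 -0.147 -0.235] 0.7463435183085267
0.79 [260.3, 253.8] [0.406 0.341 0.085]
0.92 [252.9, 238.2, 129.5, 160.9]
-0.01 [256. 234.] [256. 344.] [255. 184.] [255. 261.]
0 [256. 212.] [256. 326.] [255. 169.] [255. 248.]
0.01 [256. 190.] [256. 308.] [255. 155.] [255. 236.]
0.02 [256. 167.] [256. 290.] [255. 140.] [255. 222.]
[116. 120. 118. 122. 137.  83.  79.  80.  79.  79. 116. 193. 189. 188.
 188. 187. 187. 186. 184. 185. 108. 106. 106. 105. 104. 102. 102. 103.
 102. 103.  69.  55.]
```

View pics/c3.png

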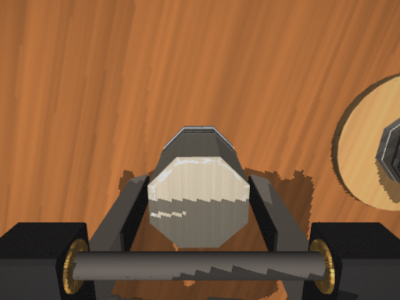

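arm_command(plan=[{"dx": -0.01, "dy": 0.04, "dz": 0, "twist": 0, "grip": 0.7}, {"dx": -0.01, "dy": 0.04, "dz": 0, "twist": 0, "grip": 0.4}, {"dx": -0.01, "dy": 0.04, "dz": 0, "twist": 0, "grip": 0.4}, {"dx": -0.01, "dy": 0.04, "dz": 0, "twist": 0, "grip": 0.4}, {"dx": -0.01, "dy": 0.04, "dz": 0, "twist": 0, "grip": 0.4}, {"dx": -0.01, "dy": 0.04, "dz": 0, "twist": 0, "grip": 0.4}], grip_force=20)

```text
clock: 15.82
position: [0.4076, 0.3403, 0.0665]
tcp_rot: [3.142, -0.0, 1.853]
contact_force: [-0.3, 1.4, -0.2]
gripper_width: 0.616
grasp_force: 20.0
```

arm_command(plan=[{"dx": 0, "dy": 0, "dz": 0.4, "twist": 0, "grip": 0.4}, {"dx": 0, "dy": 0, "dz": 0.8, "twist": 0, "grip": 0.4}, {"dx": 0, "dy": 0, "dz": 1, "twist": 0, "grip": 0.4}, {"dx": 0, "dy": 0, "dz": 1, "twist": 0, "grip": 0.4}])

```text
clock: 16.15
position: [0.4106, 0.3416, 0.1719]
tcp_rot: [3.132, -0.002, 1.853]
contact_force: [1.1, 0.2, -1.8]
gripper_width: 0.615
grasp_force: 20.0
```

arm_command(plan=[{"dx": 0.95, "dy": -0.4, "dz": 0.3, "twist": 0, "grip": 0.4}, {"dx": 0.95, "dy": -0.4, "dz": 0.3, "twist": 0, "grip": 0.4}, {"dx": 0.95, "dy": -0.4, "dz": 0.3, "twist": 0, "grip": 0.4}, {"dx": 0.95, "dy": -0.4, "dz": 0.3, "twist": 0, "grip": 0.4}])

```text
clock: 16.48
position: [0.5064, 0.2981, 0.1963]
tcp_rot: [3.14, 0.001, 1.849]
contact_force: [0.8, 0.2, -1.6]
gripper_width: 0.616
grasp_force: 20.0
```

arm_command(plan=[{"dx": 0.95, "dy": -0.42, "dz": 0, "twist": 0, "grip": 0.4}, {"dx": 0.95, "dy": -0.42, "dz": 0, "twist": 0, "grip": 0.4}, {"dx": 0.95, "dy": -0.42, "dz": 0, "twist": 0, "grip": 0.4}, {"dx": 0.95, "dy": -0.42, "dz": 0, "twist": 0, "grip": 0.4}, {"dx": 0.95, "dy": -0.42, "dz": 0, "twist": 0, "grip": 0.4}])

```text
clock: 16.9
position: [0.5966, 0.2576, 0.1937]
tcp_rot: [-3.137, -0.0, 1.852]
contact_force: [-1.7, -0.3, -2.1]
gripper_width: 0.617
grasp_force: 20.0
```

Run:
```python
from h import *
np.set_printoptions(precision=3,suppress=True)
s=r.get_state();print(s['position'],s['contact_force'],s['gripper_width'])
b=snap('wrist','w11.png')
for n,z in {'peg1':.02,'cup1':s['position'][2]+.019}.items():
    for d in r.spot_point('wrist',n)[:4]: print(n,round(d['conf'],2),np.round(d['location']),ray('wrist',d['location'],z))
report('wrist',{'rack':.02})
```

```text
[0.597 0.258 0.194] [-1.669 -0.314 -2.079] 0.6165532414463168
peg1 0.94 [174. 258.] [0.598 0.259 0.02 ]
peg1 0.76 [373. 206.] [0.607 0.008 0.02 ]
cup1 0.86 [269. 254.] [0.596 0.259 0.213]
rack 0.76 [249. 240. 179. 287.] [601.6 150.6  92.2 338.4 129.1]
```

arm_command(plan=[{"dx": 0.01, "dy": 0.01, "dz": -0.2, "twist": 0, "grip": 0.4}, {"dx": 0.01, "dy": 0.01, "dz": -0.4, "twist": 0, "grip": 0.4}, {"dx": 0.01, "dy": 0.01, "dz": -0.6, "twist": 0, "grip": 0.4}, {"dx": 0.01, "dy": 0.01, "dz": -0.8, "twist": 0, "grip": 0.4}, {"dx": 0.01, "dy": 0.01, "dz": -1, "twist": 0, "grip": 0.4}, {"dx": 0.01, "dy": 0.01, "dz": -1, "twist": 0, "grip": 0.4}, {"dx": 0.01, "dy": 0.01, "dz": -1, "twist": 0, "grip": 0.4}])

```text
clock: 17.68
position: [0.5971, 0.2595, 0.0955]
tcp_rot: [-3.139, -0.0, 1.854]
contact_force: [-0.0, -0.5, -1.2]
gripper_width: 0.616
grasp_force: 20.0
```

arm_command(plan=[{"dx": 0, "dy": 0, "dz": -0.04, "twist": 0, "grip": 0.4}, {"dx": 0, "dy": 0, "dz": -0.07, "twist": 0, "grip": 0.4}, {"dx": 0, "dy": 0, "dz": -0.07, "twist": 0, "grip": 0.4}])

```text
clock: 17.93
position: [0.599, 0.2594, 0.0902]
tcp_rot: [3.14, 0.0, 1.853]
contact_force: [0.0, -0.5, -0.8]
gripper_width: 0.616
grasp_force: 20.0
```

arm_command(plan=[{"dx": 0, "dy": 0, "dz": -0.03, "twist": 0, "grip": 0.4}, {"dx": 0, "dy": 0, "dz": -0.03, "twist": 0, "grip": 0.4}, {"dx": 0, "dy": 0, "dz": -0.03, "twist": 0, "grip": 1}, {"dx": 0, "dy": 0, "dz": -0.03, "twist": 0, "grip": 1}, {"dx": 0, "dy": 0, "dz": -0.03, "twist": 0, "grip": 1}, {"dx": 0, "dy": 0, "dz": -0.03, "twist": 0, "grip": 1}, {"dx": 0, "dy": 0, "dz": -0.03, "twist": 0, "grip": 1}, {"dx": 0, "dy": 0, "dz": -0.03, "twist": 0, "grip": 1}])

```text
clock: 18.6
position: [0.5988, 0.2592, 0.0866]
tcp_rot: [3.141, -0.0, 1.853]
contact_force: [0.3, -0.3, -0.1]
gripper_width: 0.986
grasp_force: 0.0
```

arm_command(plan=[{"dx": 0, "dy": 0, "dz": 0.4, "twist": 0, "grip": 1}, {"dx": 0, "dy": 0, "dz": 0.8, "twist": 0, "grip": 1}, {"dx": 0, "dy": 0, "dz": 1, "twist": 0, "grip": 1}, {"dx": 0, "dy": 0, "dz": 1, "twist": 0, "grip": 1}])

```text
clock: 18.93
position: [0.6021, 0.2601, 0.1936]
tcp_rot: [3.13, 0.0, 1.853]
contact_force: [0.3, 0.3, 0.9]
gripper_width: 0.999
grasp_force: 0.0
```

arm_command(plan=[{"dx": -0.9, "dy": -0.4, "dz": 0.3, "twist": -0.02, "grip": 1}, {"dx": -0.9, "dy": -0.4, "dz": 0.3, "twist": -0.04, "grip": 1}, {"dx": -0.9, "dy": -0.4, "dz": 0.3, "twist": -0.06, "grip": 1}, {"dx": -0.9, "dy": -0.4, "dz": 0.3, "twist": -0.08, "grip": 1}, {"dx": -0.9, "dy": -0.4, "dz": 0.3, "twist": -0.1, "grip": 1}, {"dx": -0.9, "dy": -0.4, "dz": 0.3, "twist": -0.12, "grip": 1}, {"dx": -0.9, "dy": -0.4, "dz": 0.3, "twist": -0.14, "grip": 1}, {"dx": -0.9, "dy": -0.4, "dz": 0.3, "twist": -0.14, "grip": 1}])

```text
clock: 19.6
position: [0.5081, 0.219, 0.2153]
tcp_rot: [-3.14, 0.001, 0.971]
contact_force: [-0.3, -0.0, -0.3]
gripper_width: 1.004
grasp_force: 0.0
```

arm_command(plan=[{"dx": -0.84, "dy": -0.37, "dz": 0, "twist": -0.02, "grip": 0.5}, {"dx": -0.84, "dy": -0.37, "dz": 0, "twist": -0.04, "grip": 0.5}, {"dx": -0.84, "dy": -0.37, "dz": 0, "twist": -0.06, "grip": 0.5}, {"dx": -0.84, "dy": -0.37, "dz": 0, "twist": -0.08, "grip": 0.5}, {"dx": -0.84, "dy": -0.37, "dz": 0, "twist": -0.1, "grip": 0.5}, {"dx": -0.84, "dy": -0.37, "dz": 0, "twist": -0.124, "grip": 0.5}, {"dx": -0.84, "dy": -0.37, "dz": 0, "twist": -0.124, "grip": 0.5}, {"dx": -0.84, "dy": -0.37, "dz": 0, "twist": -0.124, "grip": 0.5}])

```text
clock: 20.27
position: [0.4243, 0.1821, 0.2158]
tcp_rot: [-3.142, 0.001, 0.197]
contact_force: [-0.3, 0.7, -0.6]
gripper_width: 0.505
grasp_force: 0.0
```

Run:
```python
from h import *
np.set_printoptions(precision=3,suppress=True)
s=r.get_state();print(s['position'],s['tcp_rot'])
b=snap('wrist','w12.png')
report('wrist',{'bombilla1':.006,'cup1':.029})
for d in r.spot_point('wrist','bombilla1')[:3]: print(d['conf'],d['location'],ray('wrist',d['location'],.006))
snap('top','t3.png')
report('top',{'cup1':.105,'drycup':.097,'bombilla1':.006})
for n in('cup1','drycup'):
  for d in r.spot_point('top',n)[:3]: print(n,d['conf'],d['location'],ray('top',d['location'],.105))
```

```text
[0.424 0.182 0.216] [-3.142  0.001  0.197]
bombilla1 0.78 [254. 161.  24. 134.] [424.4 182.2  11.3 150.   25.4]
bombilla1 0.64 [501. 247.  21.  52.] [ 379.7 -120.5   22.9   64.8   26.8]
cup1 0.48 [210.   3.  31.   5.] [569.  251.6 101.3  28.9   3.3]
0.82 [164.2, 252.6] [0.425 0.184 0.006]
cup1 0.89 [179. 187.  22.  19.] [591.4 252.   45.5  78.8  61.4]
cup1 0.68 [334. 241.  29.  20.] [ 402.6 -285.6  101.1   94.    59.8]
drycup 0.74 [303. 182.  46.  55.] [ 610.3 -183.9  176.7  188.   157.8]
drycup 0.71 [143. 194.  23.  20.] [566.2 392.3  46.   81.8  63.2]
bombilla1 0.72 [287. 236.   5.  44.] [ 429.3 -122.5    6.2  147.6   23.6]
bombilla1 0.59 [305. 236.  13.  40.] [ 429.  -185.7  171.9  148.4   26.9]
bombilla1 0.31 [304. 182.  44.  56.] [ 625.8 -194.   177.8  192.9  160.6]
cup1 0.65 [187.7, 177.5] [0.59  0.261 0.105]
cup1 0.6 [242.2, 346.7] [ 0.4   -0.324  0.105]
drycup 0.66 [192.0, 139.4] [0.575 0.393 0.105]
drycup 0.46 [241.9, 349.7] [ 0.401 -0.335  0.105]
```

arm_command(plan=[{"dx": 0, "dy": 0.005, "dz": -0.4, "twist": 0, "grip": 0.4}, {"dx": 0, "dy": 0.005, "dz": -0.8, "twist": 0, "grip": 0.4}, {"dx": 0, "dy": 0.005, "dz": -1, "twist": 0, "grip": 0.4}, {"dx": 0, "dy": 0.005, "dz": -1, "twist": 0, "grip": 0.4}, {"dx": 0, "dy": 0.005, "dz": -1, "twist": 0, "grip": 0.4}])

```text
clock: 21.18
position: [0.4241, 0.1826, 0.116]
tcp_rot: [-3.142, 0.002, 0.195]
contact_force: [0.3, -0.8, -0.0]
gripper_width: 0.397
grasp_force: 0.0
```

arm_command(plan=[{"dx": 0, "dy": 0, "dz": -0.3, "twist": 0, "grip": 0.4}, {"dx": 0, "dy": 0, "dz": -0.6, "twist": 0, "grip": 0.4}, {"dx": 0, "dy": 0, "dz": -0.85, "twist": 0, "grip": 0.4}, {"dx": 0, "dy": 0, "dz": -0.92, "twist": 0, "grip": 0.4}, {"dx": 0, "dy": 0, "dz": -0.92, "twist": 0, "grip": 0.4}, {"dx": 0, "dy": 0, "dz": -0.92, "twist": 0, "grip": 0.4}])

```text
clock: 21.68
position: [0.4264, 0.183, 0.0264]
tcp_rot: [3.141, -0.003, 0.194]
contact_force: [0.0, -0.4, 0.2]
gripper_width: 0.401
grasp_force: 0.0
```

arm_command(plan=[{"dx": 0, "dy": 0, "dz": -0.04, "twist": 0, "grip": 0.4}, {"dx": 0, "dy": 0, "dz": -0.04, "twist": 0, "grip": 0}, {"dx": 0, "dy": 0, "dz": -0.04, "twist": 0, "grip": 0}, {"dx": 0, "dy": 0, "dz": -0.04, "twist": 0, "grip": 0}, {"dx": 0, "dy": 0, "dz": -0.04, "twist": 0, "grip": 0}, {"dx": 0, "dy": 0, "dz": -0.04, "twist": 0, "grip": 0}, {"dx": 0, "dy": 0, "dz": -0.04, "twist": 0, "grip": 0}], grip_force=25)

```text
clock: 22.27
position: [0.4248, 0.1827, 0.0208]
tcp_rot: [-3.142, -0.0, 0.194]
contact_force: [-0.2, 0.5, 1.5]
gripper_width: 0.085
grasp_force: 25.0
```

arm_command(plan=[{"dx": 0, "dy": 0, "dz": 0.4, "twist": 0, "grip": 0}, {"dx": 0, "dy": 0, "dz": 0.8, "twist": 0, "grip": 0}, {"dx": 0, "dy": 0, "dz": 1, "twist": 0, "grip": 0}, {"dx": 0, "dy": 0, "dz": 1, "twist": 0, "grip": 0}])

```text
clock: 22.6
position: [0.4282, 0.1833, 0.1256]
tcp_rot: [3.141, -0.01, 0.195]
contact_force: [0.3, 0.3, -0.5]
gripper_width: 0.086
grasp_force: 25.0
```

arm_command(plan=[{"dx": 0.4, "dy": -1, "dz": 0.4, "twist": 0, "grip": 0}, {"dx": 0.4, "dy": -1, "dz": 0.4, "twist": 0, "grip": 0}, {"dx": 0.4, "dy": -1, "dz": 0.4, "twist": 0, "grip": 0}, {"dx": 0.4, "dy": -1, "dz": 0.4, "twist": 0, "grip": 0}])

```text
clock: 22.93
position: [0.4673, 0.079, 0.1621]
tcp_rot: [3.139, -0.004, 0.19]
contact_force: [0.3, -0.7, -0.1]
gripper_width: 0.087
grasp_force: 25.0
```

arm_command(plan=[{"dx": 0.6, "dy": -1, "dz": 0, "twist": 0, "grip": 0}, {"dx": 0.6, "dy": -1, "dz": 0, "twist": 0, "grip": 0}, {"dx": 0.6, "dy": -1, "dz": 0, "twist": 0, "grip": 0}, {"dx": 0.6, "dy": -1, "dz": 0, "twist": 0, "grip": 0}])

```text
clock: 23.27
position: [0.5263, -0.0212, 0.1593]
tcp_rot: [3.141, 0.001, 0.19]
contact_force: [0.3, -0.1, 0.8]
gripper_width: 0.087
grasp_force: 25.0
```

arm_command(plan=[{"dx": 0.6, "dy": -1, "dz": 0, "twist": -0.018, "grip": 0}, {"dx": 0.6, "dy": -1, "dz": 0, "twist": -0.037, "grip": 0}, {"dx": 0.6, "dy": -1, "dz": 0, "twist": -0.037, "grip": 0}, {"dx": 0.6, "dy": -1, "dz": 0, "twist": -0.037, "grip": 0}, {"dx": 0.6, "dy": -1, "dz": 0, "twist": -0.037, "grip": 0}])

```text
clock: 23.68
position: [0.5841, -0.1175, 0.1584]
tcp_rot: [-3.14, 0.003, -0.04]
contact_force: [-0.6, 0.3, -0.1]
gripper_width: 0.088
grasp_force: 25.0
```

Run:
```python
from h import *
np.set_printoptions(precision=3,suppress=True)
s=r.get_state();p=s['position'];print(p,s['tcp_rot'],s['gripper_width'],s['contact_force'])
b=snap('wrist','w13.png')
report('wrist',{'bombilla1':p[2]-.0165,'tray':.02})
for d in r.spot_point('wrist','bombilla1')[:2]: print(d['conf'],d['location'],ray('wrist',d['location'],p[2]-.0165))
for d in r.spot_point('wrist','pocket1')[:4]: print(d['conf'],d['location'],ray('wrist',d['location'],.006))
```

```text
[ 0.584 -0.118  0.158] [-3.14   0.003 -0.04 ] 0.08764235131197291 [-0.589  0.332 -0.125]
bombilla1 0.92 [256. 210.  55. 220.] [ 595.1 -118.2  177.8  127.4   24.1]
bombilla1 0.87 [333. 268.  29.  29.] [ 563.1 -161.7  170.1   18.4   14.1]
bombilla1 0.71 [266. 346.  11.  73.] [ 511.9 -120.8    3.7   52.2    6.4]
tray 0.93 [347. 123. 201. 217.] [ 625.9 -193.3  177.5  184.1  158.6]
0.67 [239.3, 252.0] [ 0.584 -0.117  0.142]
0.59 [319.1, 268.2] [ 0.532 -0.124  0.142]
0.97 [131.7, 313.7] [ 0.625 -0.173  0.006]
0.83 [131.3, 272.9] [ 0.627 -0.136  0.006]
0.61 [129.6, 401.2] [ 0.624 -0.251  0.006]
0.58 [135.7, 359.5] [ 0.62  -0.214  0.006]
```

arm_command(plan=[{"dx": 0.44, "dy": -0.18, "dz": 0, "twist": 0, "grip": 0}, {"dx": 0.44, "dy": -0.18, "dz": -0.2, "twist": 0, "grip": 0}, {"dx": 0.44, "dy": -0.18, "dz": -0.5, "twist": 0, "grip": 0}, {"dx": 0.44, "dy": -0.18, "dz": -0.8, "twist": 0, "grip": 0}, {"dx": 0.44, "dy": -0.18, "dz": -0.9, "twist": 0, "grip": 0}, {"dx": 0.44, "dy": -0.18, "dz": -0.9, "twist": 0, "grip": 0}, {"dx": 0.44, "dy": -0.18, "dz": -0.9, "twist": 0, "grip": 0}])

```text
clock: 24.52
position: [0.6287, -0.1348, 0.071]
tcp_rot: [-3.142, -0.0, -0.037]
contact_force: [0.2, 0.4, 0.7]
gripper_width: 0.084
grasp_force: 25.0
```

Run:
```python
from h import *
np.set_printoptions(precision=3,suppress=True)
s=r.get_state();p=s['position'];print(p,s['tcp_rot'],s['gripper_width'],s['contact_force'])
b=snap('wrist','w14.png')
report('wrist',{'bombilla1':p[2]-.015})
for d in r.spot_point('wrist','pocket1')[:4]: print(d['conf'],d['location'],ray('wrist',d['location'],.006))
```

```text
[ 0.629 -0.135  0.071] [-3.142 -0.    -0.037] 0.08446833206095729 [0.183 0.38  0.653]
bombilla1 0.76 [243. 369.  10.  30.] [ 540.8 -125.3  177.2   19.1    6.9]
bombilla1 0.73 [253. 207.  49. 220.] [ 640.9 -135.6  178.   125.9   24. ]
0.89 [212.5, 309.6] [ 0.625 -0.173  0.006]
0.87 [212.5, 253.1] [ 0.627 -0.134  0.006]
0.84 [212.8, 365.2] [ 0.624 -0.212  0.006]
0.64 [210.3, 420.7] [ 0.624 -0.25   0.006]
```

arm_command(plan=[{"dx": 0, "dy": -0.005, "dz": -0.2, "twist": 0, "grip": 0}, {"dx": 0, "dy": -0.005, "dz": -0.28, "twist": 0, "grip": 0}, {"dx": 0, "dy": -0.005, "dz": -0.29, "twist": 0, "grip": 0}, {"dx": 0, "dy": -0.005, "dz": -0.29, "twist": 0, "grip": 0}, {"dx": 0, "dy": -0.005, "dz": -0.29, "twist": 0, "grip": 0.3}, {"dx": 0, "dy": -0.005, "dz": -0.29, "twist": 0, "grip": 0.3}, {"dx": 0, "dy": -0.005, "dz": -0.29, "twist": 0, "grip": 0.3}, {"dx": 0, "dy": -0.005, "dz": -0.29, "twist": 0, "grip": 0.3}])

```text
clock: 25.33
position: [0.6291, -0.136, 0.0422]
tcp_rot: [3.141, -0.001, -0.038]
contact_force: [-0.0, 0.3, -0.6]
gripper_width: 0.294
grasp_force: 0.0
```

arm_command(plan=[{"dx": 0, "dy": 0, "dz": 0.4, "twist": 0, "grip": 0.3}, {"dx": 0, "dy": 0, "dz": 0.8, "twist": 0, "grip": 0.3}, {"dx": 0, "dy": 0, "dz": 1, "twist": 0, "grip": 0.3}, {"dx": 0, "dy": 0, "dz": 1, "twist": 0, "grip": 0.3}])

```text
clock: 25.67
position: [0.6324, -0.1373, 0.1487]
tcp_rot: [3.138, -0.011, -0.038]
contact_force: [0.2, 0.4, 0.0]
gripper_width: 0.303
grasp_force: 0.0
```

arm_command(plan=[{"dx": -1, "dy": 0, "dz": 0.6, "twist": 0, "grip": 0.4}, {"dx": -1, "dy": 0, "dz": 0.6, "twist": 0, "grip": 0.4}, {"dx": -1, "dy": 0, "dz": 0.6, "twist": 0, "grip": 0.4}, {"dx": -1, "dy": 0, "dz": 0.6, "twist": 0, "grip": 0.4}])

```text
clock: 26.0
position: [0.5266, -0.136, 0.2039]
tcp_rot: [3.14, -0.002, -0.039]
contact_force: [-0.1, -0.4, 0.5]
gripper_width: 0.397
grasp_force: 0.0
```

arm_command(plan=[{"dx": -1, "dy": 0.1, "dz": 0.2, "twist": 0.01, "grip": 0.4}, {"dx": -1, "dy": 0.1, "dz": 0.2, "twist": 0.01, "grip": 0.4}, {"dx": -1, "dy": 0.1, "dz": 0.2, "twist": 0.01, "grip": 0.4}, {"dx": -1, "dy": 0.1, "dz": 0.2, "twist": 0.01, "grip": 0.4}, {"dx": -1, "dy": 0.1, "dz": 0.2, "twist": 0.01, "grip": 0.4}])

```text
clock: 26.42
position: [0.4288, -0.1259, 0.2211]
tcp_rot: [3.141, -0.001, 0.024]
contact_force: [0.8, -0.1, 0.7]
gripper_width: 0.398
grasp_force: 0.0
```

Run:
```python
from h import *
np.set_printoptions(precision=3,suppress=True)
s=r.get_state();p=s['position'];print(p,s['tcp_rot'],s['contact_force'])
b=snap('wrist','w15.png')
report('wrist',{'bombilla1':.006})
for d in r.spot_point('wrist','bombilla1')[:4]: print(d['conf'],d['location'],ray('wrist',d['location'],.006))
snap('top','t4.png');report('top',{'bombilla1':.01})
```

```text
[ 0.429 -0.126  0.221] [ 3.141 -0.001  0.024] [ 0.802 -0.127  0.72 ]
bombilla1 0.92 [308. 164.  51. 137.] [ 427.6 -180.5  168.1  150.2   24.9]
bombilla1 0.86 [259.  20.  16.  40.] [ 573.5 -124.   176.1   39.9   13.1]
bombilla1 0.6 [254. 161.  22. 137.] [ 427.2 -126.2    1.9  150.2   24.1]
0.83 [162.0, 252.9] [ 0.432 -0.125  0.006]
0.64 [164.2, 302.4] [ 0.431 -0.18   0.006]
0.48 [184.7, 455.8] [ 0.411 -0.354  0.006]
```

arm_command(plan=[{"dx": -0.02, "dy": 0, "dz": -0.4, "twist": 0, "grip": 0.4}, {"dx": -0.02, "dy": 0, "dz": -0.8, "twist": 0, "grip": 0.4}, {"dx": -0.02, "dy": 0, "dz": -1, "twist": 0, "grip": 0.4}, {"dx": -0.02, "dy": 0, "dz": -1, "twist": 0, "grip": 0.4}])

```text
clock: 27.0
position: [0.4236, -0.1238, 0.1162]
tcp_rot: [-3.136, 0.009, 0.025]
contact_force: [-0.2, 0.4, 0.3]
gripper_width: 0.394
grasp_force: 0.0
```

arm_command(plan=[{"dx": 0, "dy": 0, "dz": -0.3, "twist": 0, "grip": 0.4}, {"dx": 0, "dy": 0, "dz": -0.6, "twist": 0, "grip": 0.4}, {"dx": 0, "dy": 0, "dz": -0.85, "twist": 0, "grip": 0.4}, {"dx": 0, "dy": 0, "dz": -0.98, "twist": 0, "grip": 0.4}, {"dx": 0, "dy": 0, "dz": -0.99, "twist": 0, "grip": 0.4}, {"dx": 0, "dy": 0, "dz": -0.99, "twist": 0, "grip": 0.4}])

```text
clock: 27.5
position: [0.4275, -0.1262, 0.0231]
tcp_rot: [3.141, -0.0, 0.025]
contact_force: [0.4, 0.0, -0.1]
gripper_width: 0.403
grasp_force: 0.0
```

arm_command(plan=[{"dx": 0, "dy": 0, "dz": 0, "twist": 0, "grip": 0}, {"dx": 0, "dy": 0, "dz": 0, "twist": 0, "grip": 0}, {"dx": 0, "dy": 0, "dz": 0, "twist": 0, "grip": 0}, {"dx": 0, "dy": 0, "dz": 0, "twist": 0, "grip": 0}, {"dx": 0, "dy": 0, "dz": 0, "twist": 0, "grip": 0}, {"dx": 0, "dy": 0, "dz": 0, "twist": 0, "grip": 0}])

```text
clock: 28.0
position: [0.4272, -0.1261, 0.0232]
tcp_rot: [3.141, -0.001, 0.025]
contact_force: [-0.6, 0.9, 5.1]
gripper_width: 0.086
grasp_force: 25.0
```

arm_command(plan=[{"dx": 0, "dy": 0, "dz": 0.4, "twist": 0, "grip": 0}, {"dx": 0, "dy": 0, "dz": 0.8, "twist": 0, "grip": 0}, {"dx": 0, "dy": 0, "dz": 1, "twist": 0, "grip": 0}, {"dx": 0, "dy": 0, "dz": 1, "twist": 0, "grip": 0}])

```text
clock: 28.33
position: [0.4297, -0.1276, 0.1276]
tcp_rot: [3.136, -0.009, 0.025]
contact_force: [0.3, -0.1, 0.5]
gripper_width: 0.086
grasp_force: 24.9
```

arm_command(plan=[{"dx": 1, "dy": -0.24, "dz": 0, "twist": 0, "grip": 0}, {"dx": 1, "dy": -0.24, "dz": 0, "twist": -0.01, "grip": 0}, {"dx": 1, "dy": -0.24, "dz": 0, "twist": -0.01, "grip": 0}, {"dx": 1, "dy": -0.24, "dz": 0, "twist": -0.01, "grip": 0}])

```text
clock: 28.67
position: [0.529, -0.1507, 0.1215]
tcp_rot: [3.142, -0.0, -0.038]
contact_force: [0.3, 0.2, -0.6]
gripper_width: 0.087
grasp_force: 24.9
```

arm_command(plan=[{"dx": 1, "dy": -0.24, "dz": 0, "twist": 0, "grip": 0}, {"dx": 1, "dy": -0.24, "dz": 0, "twist": 0, "grip": 0}, {"dx": 1, "dy": -0.24, "dz": -0.2, "twist": 0, "grip": 0}, {"dx": 1, "dy": -0.24, "dz": -0.5, "twist": 0, "grip": 0}, {"dx": 1, "dy": -0.24, "dz": -0.5, "twist": 0, "grip": 0}, {"dx": 1, "dy": -0.24, "dz": -0.5, "twist": 0, "grip": 0}])

```text
clock: 29.17
position: [0.6236, -0.1725, 0.0691]
tcp_rot: [-3.139, 0.007, -0.038]
contact_force: [0.3, -0.5, -0.3]
gripper_width: 0.089
grasp_force: 24.9
```

Run:
```python
from h import *
np.set_printoptions(precision=3,suppress=True)
s=r.get_state();p=s['position'];print(p,s['tcp_rot'],s['gripper_width'],s['contact_force'])
b=snap('wrist','w16.png')
report('wrist',{'bombilla1':p[2]-.015})
for d in r.spot_point('wrist','pocket1')[:4]: print(d['conf'],d['location'],ray('wrist',d['location'],.006))
```

```text
[ 0.624 -0.173  0.069] [-3.139  0.007 -0.038] 0.0888010660322826 [ 0.328 -0.453 -0.257]
bombilla1 0.75 [190. 188.  42. 191.] [ 650.2 -138.2  172.9  106.4   20.4]
bombilla1 0.61 [254. 209.  26. 226.] [ 635.3 -172.9  178.4  127.    12.5]
0.9 [210.4, 367.9] [ 0.621 -0.25   0.006]
0.82 [204.7, 255.0] [ 0.628 -0.173  0.006]
0.76 [206.9, 197.7] [ 0.627 -0.134  0.006]
0.65 [208.1, 312.0] [ 0.624 -0.212  0.006]
```

arm_command(plan=[{"dx": 0.01, "dy": 0, "dz": -0.2, "twist": 0, "grip": 0}, {"dx": 0.01, "dy": 0, "dz": -0.28, "twist": 0, "grip": 0}, {"dx": 0.01, "dy": 0, "dz": -0.28, "twist": 0, "grip": 0}, {"dx": 0.01, "dy": 0, "dz": -0.28, "twist": 0, "grip": 0}, {"dx": 0.01, "dy": 0, "dz": -0.28, "twist": 0, "grip": 0.3}, {"dx": 0.01, "dy": 0, "dz": -0.28, "twist": 0, "grip": 0.3}, {"dx": 0.01, "dy": 0, "dz": -0.28, "twist": 0, "grip": 0.3}, {"dx": 0.01, "dy": 0, "dz": -0.28, "twist": 0, "grip": 0.3}])

```text
clock: 29.98
position: [0.628, -0.174, 0.0452]
tcp_rot: [3.141, -0.001, -0.038]
contact_force: [0.2, -0.2, 0.7]
gripper_width: 0.292
grasp_force: 0.0
```

arm_command(plan=[{"dx": 0, "dy": 0, "dz": 0.4, "twist": 0, "grip": 0.3}, {"dx": 0, "dy": 0, "dz": 0.8, "twist": 0, "grip": 0.3}, {"dx": 0, "dy": 0, "dz": 1, "twist": 0, "grip": 0.3}, {"dx": 0, "dy": 0, "dz": 1, "twist": 0, "grip": 0.3}])

```text
clock: 30.32
position: [0.6313, -0.1754, 0.1517]
tcp_rot: [3.137, -0.011, -0.038]
contact_force: [0.9, -0.6, 0.4]
gripper_width: 0.297
grasp_force: 0.0
```

arm_command(plan=[{"dx": -1, "dy": 0, "dz": 0.6, "twist": 0, "grip": 0.4}, {"dx": -1, "dy": 0, "dz": 0.6, "twist": 0, "grip": 0.4}, {"dx": -1, "dy": 0, "dz": 0.6, "twist": 0, "grip": 0.4}, {"dx": -1, "dy": 0, "dz": 0.6, "twist": 0, "grip": 0.4}])

```text
clock: 30.65
position: [0.5256, -0.1741, 0.207]
tcp_rot: [3.14, -0.002, -0.039]
contact_force: [0.3, 0.0, -0.2]
gripper_width: 0.398
grasp_force: 0.0
```

arm_command(plan=[{"dx": -1, "dy": -0.07, "dz": 0.2, "twist": -0.015, "grip": 0.4}, {"dx": -1, "dy": -0.07, "dz": 0.2, "twist": -0.027, "grip": 0.4}, {"dx": -1, "dy": -0.07, "dz": 0.2, "twist": -0.027, "grip": 0.4}, {"dx": -1, "dy": -0.07, "dz": 0.2, "twist": -0.027, "grip": 0.4}, {"dx": -1, "dy": -0.07, "dz": 0.2, "twist": -0.027, "grip": 0.4}])

```text
clock: 31.07
position: [0.4277, -0.181, 0.224]
tcp_rot: [-3.141, -0.0, -0.209]
contact_force: [-0.7, -0.1, 0.2]
gripper_width: 0.401
grasp_force: 0.0
```

Run:
```python
from h import *
np.set_printoptions(precision=3,suppress=True)
s=r.get_state();p=s['position'];print(p,s['tcp_rot'],s['contact_force'])
b=snap('wrist','w17.png')
report('wrist',{'bombilla1':.006})
for d in r.spot_point('wrist','bombilla1')[:4]: print(d['conf'],d['location'],ray('wrist',d['location'],.006))
snap('top','t5.png');report('top',{'bombilla1':.01})
```

```text
[ 0.428 -0.181  0.224] [-3.141 -0.    -0.209] [-0.653 -0.059  0.201]
bombilla1 0.82 [254. 162.  24. 138.] [ 427.1 -182.   169.3  150.    24.2]
bombilla1 0.78 [167.  27.  19.  55.] [ 580.7 -123.7  174.8   54.7   13.8]
bombilla1 0.62 [215.  24.  31.  48.] [ 576.1 -172.7  179.3   45.1   25.5]
bombilla1 0.47 [231.  39. 173.  79.] [ 569.6 -190.6   87.   166.2   74.2]
0.8 [164.9, 253.4] [ 0.427 -0.18   0.006]
bombilla1 0.45 [300. 183.   2.  40.] [ 627.5 -175.5  178.9  145.5   22.4]
```

arm_command(plan=[{"dx": -0.01, "dy": -0.005, "dz": -0.4, "twist": 0, "grip": 0.4}, {"dx": -0.01, "dy": -0.005, "dz": -0.8, "twist": 0, "grip": 0.4}, {"dx": -0.01, "dy": -0.005, "dz": -1, "twist": 0, "grip": 0.4}, {"dx": -0.01, "dy": -0.005, "dz": -1, "twist": 0, "grip": 0.4}])

```text
clock: 31.65
position: [0.4239, -0.1788, 0.1191]
tcp_rot: [-3.137, 0.01, -0.207]
contact_force: [-0.6, 0.2, -0.4]
gripper_width: 0.399
grasp_force: 0.0
```

arm_command(plan=[{"dx": 0, "dy": 0, "dz": -0.3, "twist": 0, "grip": 0.4}, {"dx": 0, "dy": 0, "dz": -0.6, "twist": 0, "grip": 0.4}, {"dx": 0, "dy": 0, "dz": -0.85, "twist": 0, "grip": 0.4}, {"dx": 0, "dy": 0, "dz": -0.98, "twist": 0, "grip": 0.4}, {"dx": 0, "dy": 0, "dz": -1, "twist": 0, "grip": 0.4}, {"dx": 0, "dy": 0, "dz": -1, "twist": 0, "grip": 0.4}])

```text
clock: 32.15
position: [0.4274, -0.1816, 0.025]
tcp_rot: [3.142, -0.0, -0.207]
contact_force: [-0.3, 0.3, 0.4]
gripper_width: 0.403
grasp_force: 0.0
```

arm_command(plan=[{"dx": 0, "dy": 0, "dz": -0.01, "twist": 0, "grip": 0}, {"dx": 0, "dy": 0, "dz": -0.01, "twist": 0, "grip": 0}, {"dx": 0, "dy": 0, "dz": -0.01, "twist": 0, "grip": 0}, {"dx": 0, "dy": 0, "dz": -0.01, "twist": 0, "grip": 0}, {"dx": 0, "dy": 0, "dz": -0.01, "twist": 0, "grip": 0}, {"dx": 0, "dy": 0, "dz": -0.01, "twist": 0, "grip": 0}])

```text
clock: 32.65
position: [0.4271, -0.1817, 0.0242]
tcp_rot: [3.141, -0.001, -0.208]
contact_force: [0.0, 0.5, 4.4]
gripper_width: 0.084
grasp_force: 25.0
```

arm_command(plan=[{"dx": 0, "dy": 0, "dz": 0.4, "twist": 0, "grip": 0}, {"dx": 0, "dy": 0, "dz": 0.8, "twist": 0, "grip": 0}, {"dx": 0, "dy": 0, "dz": 1, "twist": 0, "grip": 0}, {"dx": 0, "dy": 0, "dz": 1, "twist": 0, "grip": 0}])

```text
clock: 32.98
position: [0.4296, -0.1835, 0.1287]
tcp_rot: [3.137, -0.009, -0.208]
contact_force: [1.0, -0.2, 0.5]
gripper_width: 0.087
grasp_force: 25.0
```

arm_command(plan=[{"dx": 1, "dy": -0.15, "dz": 0, "twist": 0.01, "grip": 0}, {"dx": 1, "dy": -0.15, "dz": 0, "twist": 0.0265, "grip": 0}, {"dx": 1, "dy": -0.15, "dz": 0, "twist": 0.0265, "grip": 0}, {"dx": 1, "dy": -0.15, "dz": 0, "twist": 0.0265, "grip": 0}])

```text
clock: 33.32
position: [0.5288, -0.1966, 0.1223]
tcp_rot: [-3.141, -0.0, -0.04]
contact_force: [-0.1, -0.4, -0.2]
gripper_width: 0.083
grasp_force: 25.0
```

arm_command(plan=[{"dx": 0.98, "dy": -0.16, "dz": 0, "twist": 0, "grip": 0}, {"dx": 0.98, "dy": -0.16, "dz": 0, "twist": 0, "grip": 0}, {"dx": 0.98, "dy": -0.16, "dz": -0.2, "twist": 0, "grip": 0}, {"dx": 0.98, "dy": -0.16, "dz": -0.5, "twist": 0, "grip": 0}, {"dx": 0.98, "dy": -0.16, "dz": -0.5, "twist": 0, "grip": 0}, {"dx": 0.98, "dy": -0.16, "dz": -0.5, "twist": 0, "grip": 0}, {"dx": 0.98, "dy": -0.16, "dz": -0.5, "twist": 0, "grip": 0}])

```text
clock: 33.9
position: [0.6238, -0.2122, 0.0736]
tcp_rot: [-3.141, 0.001, -0.042]
contact_force: [0.4, -0.8, -0.1]
gripper_width: 0.082
grasp_force: 25.0
```

Run:
```python
from h import *
np.set_printoptions(precision=3,suppress=True)
s=r.get_state();p=s['position'];print(p,s['tcp_rot'],s['gripper_width'],s['contact_force'])
b=snap('wrist','w18.png')
report('wrist',{'bombilla1':p[2]-.015})
for d in r.spot_point('wrist','pocket1')[:4]: print(d['conf'],d['location'],ray('wrist',d['location'],.006))
```

```text
[ 0.624 -0.212  0.074] [-3.141  0.001 -0.042] 0.0822949678615295 [ 0.395 -0.786 -0.077]
bombilla1 0.91 [126. 201.  46. 212.] [ 642.8 -147.6  174.5  119.9   20.1]
bombilla1 0.77 [201. 188.  35. 195.] [ 650.5 -185.2  175.5  105.7   18.1]
bombilla1 0.75 [254. 210.  49. 226.] [ 635.5 -212.3  176.6  126.3   23.7]
bombilla1 0.42 [222. 192. 271. 257.] [ 644.2 -197.8  177.4  141.8  129.9]
0.95 [208.4, 306.7] [ 0.622 -0.249  0.006]
0.93 [208.5, 254.8] [ 0.624 -0.213  0.006]
0.68 [205.7, 140.5] [ 0.629 -0.134  0.006]
0.59 [206.2, 201.0] [ 0.627 -0.176  0.006]
```

arm_command(plan=[{"dx": 0.005, "dy": 0, "dz": -0.2, "twist": 0, "grip": 0}, {"dx": 0.005, "dy": 0, "dz": -0.29, "twist": 0, "grip": 0}, {"dx": 0.005, "dy": 0, "dz": -0.29, "twist": 0, "grip": 0}, {"dx": 0.005, "dy": 0, "dz": -0.29, "twist": 0, "grip": 0}, {"dx": 0.005, "dy": 0, "dz": -0.29, "twist": 0, "grip": 0.3}, {"dx": 0.005, "dy": 0, "dz": -0.29, "twist": 0, "grip": 0.3}, {"dx": 0.005, "dy": 0, "dz": -0.29, "twist": 0, "grip": 0.3}, {"dx": 0.005, "dy": 0, "dz": -0.29, "twist": 0, "grip": 0.3}])

```text
clock: 34.72
position: [0.6256, -0.2126, 0.0452]
tcp_rot: [3.141, -0.001, -0.041]
contact_force: [0.1, 0.1, 0.4]
gripper_width: 0.294
grasp_force: 0.0
```

arm_command(plan=[{"dx": 0, "dy": 0, "dz": 0.4, "twist": 0, "grip": 0.3}, {"dx": 0, "dy": 0, "dz": 0.8, "twist": 0, "grip": 0.3}, {"dx": 0, "dy": 0, "dz": 1, "twist": 0, "grip": 1}, {"dx": 0, "dy": 0, "dz": 1, "twist": 0, "grip": 1}])

```text
clock: 35.05
position: [0.6287, -0.2141, 0.1519]
tcp_rot: [3.136, -0.011, -0.041]
contact_force: [-0.0, -0.0, 1.3]
gripper_width: 0.406
grasp_force: 0.0
```

arm_command(plan=[{"dx": -1, "dy": -0.6, "dz": 0.2, "twist": -0.02, "grip": 1}, {"dx": -1, "dy": -0.6, "dz": 0.2, "twist": -0.04, "grip": 1}, {"dx": -1, "dy": -0.6, "dz": 0.2, "twist": -0.06, "grip": 1}, {"dx": -1, "dy": -0.6, "dz": 0.2, "twist": -0.08, "grip": 1}, {"dx": -1, "dy": -0.6, "dz": 0.2, "twist": -0.1, "grip": 1}, {"dx": -1, "dy": -0.6, "dz": 0.2, "twist": -0.1, "grip": 1}])

```text
clock: 35.55
position: [0.5243, -0.2726, 0.1638]
tcp_rot: [-3.142, 0.001, -0.673]
contact_force: [0.0, 0.1, -0.1]
gripper_width: 0.833
grasp_force: 0.0
```

arm_command(plan=[{"dx": -1, "dy": -0.57, "dz": 0, "twist": -0.02, "grip": 1}, {"dx": -1, "dy": -0.57, "dz": 0, "twist": -0.04, "grip": 1}, {"dx": -1, "dy": -0.57, "dz": 0, "twist": -0.06, "grip": 1}, {"dx": -1, "dy": -0.57, "dz": 0, "twist": -0.08, "grip": 1}, {"dx": -1, "dy": -0.57, "dz": 0, "twist": -0.108, "grip": 1}, {"dx": -1, "dy": -0.57, "dz": 0, "twist": -0.108, "grip": 1}, {"dx": -1, "dy": -0.57, "dz": 0, "twist": -0.108, "grip": 1}])

```text
clock: 36.13
position: [0.425, -0.3291, 0.1638]
tcp_rot: [3.141, 0.001, -1.346]
contact_force: [-0.3, 0.2, -0.7]
gripper_width: 1.003
grasp_force: 0.0
```

arm_command(plan=[{"dx": -0.13, "dy": 0, "dz": -0.3, "twist": 0, "grip": 1}, {"dx": -0.13, "dy": 0, "dz": -0.5, "twist": 0, "grip": 1}, {"dx": -0.13, "dy": 0, "dz": -0.5, "twist": 0, "grip": 1}, {"dx": -0.13, "dy": 0, "dz": -0.5, "twist": 0, "grip": 1}])

```text
clock: 36.47
position: [0.4118, -0.3285, 0.1134]
tcp_rot: [3.14, 0.003, -1.345]
contact_force: [0.3, -1.1, -0.3]
gripper_width: 1.003
grasp_force: 0.0
```

Run:
```python
from h import *
np.set_printoptions(precision=3,suppress=True)
s=r.get_state();p=s['position'];print(p,s['tcp_rot'],s['contact_force'],s['qpos'])
b=snap('wrist','w19.png')
report('wrist',{'cup1':.029})
for d in r.spot_point('wrist','cup1')[:2]: print(d['conf'],d['location'],ray('wrist',d['location'],.029))
snap('top','t6.png');report('top',{'bombilla1':.01})
```

```text
[ 0.412 -0.328  0.113] [ 3.14   0.003 -1.345] [ 0.254 -1.112 -0.277] [-0.889  0.092  1.95   0.     1.103  2.027]
cup1 0.68 [250. 242.  87. 132.] [ 406.1 -292.5  102.9  112.1   62.1]
0.75 [185.1, 249.2] [ 0.417 -0.34   0.029]
bombilla1 0.5 [311. 183.  10.  35.] [ 627.5 -216.9  178.6  145.5   22.6]
bombilla1 0.49 [288. 183.   7.  43.] [ 629.4 -134.3  179.   141.8   22.6]
bombilla1 0.46 [299. 186.   8.  41.] [ 629.4 -177.4  178.9  149.4   26.1]
```

arm_command(plan=[{"dx": 0, "dy": 0, "dz": -0.4, "twist": 0, "grip": 1}, {"dx": 0, "dy": 0, "dz": -0.84, "twist": 0, "grip": 1}, {"dx": 0, "dy": 0, "dz": -0.86, "twist": 0, "grip": 0.5}, {"dx": 0, "dy": 0, "dz": -0.86, "twist": 0, "grip": 0.5}, {"dx": 0, "dy": 0, "dz": -0.86, "twist": 0, "grip": 0.5}, {"dx": 0, "dy": 0, "dz": -0.86, "twist": 0, "grip": 0.5}, {"dx": 0, "dy": 0, "dz": -0.86, "twist": 0, "grip": 0.5}, {"dx": 0, "dy": 0, "dz": -0.86, "twist": 0, "grip": 0.5}, {"dx": 0, "dy": 0, "dz": -0.86, "twist": 0, "grip": 0.5}], grip_force=4)

```text
clock: 37.47
position: [0.4136, -0.3308, 0.0308]
tcp_rot: [-3.139, -0.004, -1.348]
contact_force: [1.1, 1.5, 7.0]
gripper_width: 0.619
grasp_force: 4.0
```

arm_command(plan=[{"dx": 0, "dy": 0, "dz": 0, "twist": 0, "grip": 0.4}, {"dx": 0, "dy": 0, "dz": 0.2, "twist": 0, "grip": 0.4}, {"dx": 0, "dy": 0, "dz": 0.4, "twist": 0, "grip": 0.4}, {"dx": 0, "dy": 0, "dz": 0.7, "twist": 0, "grip": 0.4}, {"dx": 0, "dy": 0, "dz": 1, "twist": 0, "grip": 0.4}, {"dx": 0, "dy": 0, "dz": 1, "twist": 0, "grip": 0.4}, {"dx": 0, "dy": 0, "dz": 1, "twist": 0, "grip": 0.4}])

```text
clock: 38.05
position: [0.4128, -0.3302, 0.1303]
tcp_rot: [-3.14, -0.004, -1.348]
contact_force: [0.7, 0.3, -2.7]
gripper_width: 0.618
grasp_force: 4.0
```

arm_command(plan=[{"dx": 0, "dy": 0, "dz": 0, "twist": 0, "grip": 0.4}, {"dx": 0, "dy": 0, "dz": 0.4, "twist": 0, "grip": 0.4}, {"dx": 0, "dy": 0, "dz": 0.8, "twist": 0, "grip": 0.4}, {"dx": 0, "dy": 0, "dz": 0.8, "twist": 0, "grip": 0.4}, {"dx": 0, "dy": 0, "dz": 0.8, "twist": 0, "grip": 0.4}], grip_force=3)

```text
clock: 38.47
position: [0.4125, -0.3298, 0.209]
tcp_rot: [-3.141, -0.002, -1.348]
contact_force: [-0.0, -0.0, -3.1]
gripper_width: 0.619
grasp_force: 3.0
```

Run:
```python
from h import *
np.set_printoptions(precision=3,suppress=True)
s=r.get_state();p=s['position'];print(p,s['contact_force'],s['gripper_width'],s['ft_torque'])
b=snap('wrist','w20.png')
for d in r.trace('wrist','cup1')[:2]: print(d['conf'],d['box'])
for d in r.spot_point('wrist','cup1')[:2]: print(d['conf'],d['location'])
for f in('w8.png','w20.png'): print(cv2.imread('pics/'+f)[100:330:5,255].mean(1).round().astype(int))
```

```text
[ 0.412 -0.33   0.209] [-0.004 -0.041 -3.097] 0.6190009600242999 [ 0.125 -0.015  0.027]
0.65 [254.4, 221.6, 117.8, 156.8]
0.76 [256.8, 253.8]
[120 122 121 118 119 117 153 174 123  71  62 124 124 123 123 122 122 124
 124 124 123 123 123 122 167 167 167 167 167 167 100 101 100 100 101 100
  99  99  99 116  66  65  68  69  67  51]
[ 85  85  85  85  82  84  83  83  85 112 102  65  54  94  94  93  91  94
  94  94  93  93 102 124 125 125 125 123 124 123 124 124 122 122 124 123
 124 123 121 122 136 144 142 139 142  48]
```

arm_command(plan=[{"dx": 0, "dy": 0, "dz": -0.3, "twist": 0, "grip": 0.4}, {"dx": 0, "dy": 0, "dz": -0.6, "twist": 0, "grip": 0.4}, {"dx": 0, "dy": 0, "dz": -0.9, "twist": 0, "grip": 0.4}, {"dx": 0, "dy": 0, "dz": -1, "twist": 0, "grip": 0.4}, {"dx": 0, "dy": 0, "dz": -1, "twist": 0, "grip": 0.4}])

```text
clock: 39.03
position: [0.4096, -0.3263, 0.1035]
tcp_rot: [3.137, 0.009, -1.348]
contact_force: [-1.2, 0.3, -1.5]
gripper_width: 0.616
grasp_force: 3.0
```

arm_command(plan=[{"dx": 0, "dy": 0, "dz": -0.1, "twist": 0, "grip": 0.4}, {"dx": 0, "dy": 0, "dz": -0.2, "twist": 0, "grip": 0.4}, {"dx": 0, "dy": 0, "dz": -0.28, "twist": 0, "grip": 0.4}, {"dx": 0.01, "dy": -0.06, "dz": -0.33, "twist": 0, "grip": 0.4}, {"dx": 0.03, "dy": -0.12, "dz": -0.36, "twist": 0, "grip": 0.4}, {"dx": 0.03, "dy": -0.12, "dz": -0.36, "twist": 0, "grip": 0.4}])

```text
clock: 39.53
position: [0.4156, -0.3426, 0.0726]
tcp_rot: [-3.141, -0.001, -1.349]
contact_force: [1.5, -0.4, -1.1]
gripper_width: 0.618
grasp_force: 3.0
```

Run:
```python
from h import *
np.set_printoptions(precision=3,suppress=True)
s=r.get_state();p=s['position'];print(p,s['contact_force'],s['gripper_width'],s['ft_torque'])
b=snap('wrist','w21.png')
for d in r.trace('wrist','cup1')[:2]: print(d['conf'],d['box'])
for f in('w9.png','w21.png'): print(cv2.imread('pics/'+f)[100:330:5,255].mean(1).round().astype(int))
```

```text
[ 0.416 -0.343  0.073] [ 1.53  -0.417 -1.072] 0.6184093273265993 [ 0.084 -0.183  0.024]
0.89 [254.5, 235.8, 124.0, 150.7]
[121 123 123 121 120 120 120 121 120 121 119 122 119  81  85  81  81  80
  79  81 172 193 191 191 189 188 188 188 186 188 186 108 106 106 106 105
 105 106 104 105 104 103 104  72  71  48]
[ 46  47 159  97  99 101 102 102 102 100  99  99  97 151  74  94  95  94
  94  93 134 151 152 153 152 151 152 151 150 151 150 152 151 149 150 150
 151 151 150 149 150 150 149  99  98  58]
```

arm_command(plan=[{"dx": 0, "dy": 0, "dz": -0.03, "twist": 0, "grip": 0.4}, {"dx": 0, "dy": 0, "dz": -0.06, "twist": 0, "grip": 0.4}, {"dx": 0, "dy": 0, "dz": -0.06, "twist": 0, "grip": 0.4}, {"dx": 0, "dy": 0, "dz": -0.06, "twist": 0, "grip": 0.75}, {"dx": 0, "dy": 0, "dz": -0.06, "twist": 0, "grip": 0.75}, {"dx": 0, "dy": 0, "dz": -0.06, "twist": 0, "grip": 0.75}, {"dx": 0, "dy": 0, "dz": -0.06, "twist": 0, "grip": 0.75}])

```text
clock: 40.22
position: [0.4149, -0.3409, 0.0661]
tcp_rot: [3.141, 0.001, -1.348]
contact_force: [0.9, -0.4, 0.2]
gripper_width: 0.751
grasp_force: 0.0
```

Run:
```python
from h import *
np.set_printoptions(precision=3,suppress=True)
s=r.get_state();p=s['position'];print(p,s['contact_force'],s['gripper_width'])
b=snap('wrist','w22.png')
psi=s['tcp_rot'][2];f=np.array([np.cos(psi),np.sin(psi),0]);c=p*[1,1,0]
for o in(-.01,-.005,0,.005,.01): print(o,*[proj('wrist',c+f*(o+k)+[0,0,z]).round(0)[1] for z in(.085,0) for k in(.029,-.029)])
v=b[100:360,255].mean(1);j=np.argwhere(abs(np.diff(v))>20)[:,0]+100;print(j,v[j-100].round())
```

```text
[ 0.415 -0.341  0.066] [ 0.919 -0.409  0.249] 0.7507601436869814
-0.01 234.0 344.0 184.0 261.0
-0.005 224.0 335.0 177.0 255.0
0 213.0 327.0 169.0 248.0
0.005 202.0 318.0 162.0 242.0
0.01 191.0 309.0 155.0 236.0
[104 105 106 108 109 163 165 166 202 318 320 321 357 358] [ 44.  79. 136. 152. 122. 118. 151. 119.  94. 140.  98.  75.  76. 100.]
```

arm_command(plan=[{"dx": 0.01, "dy": -0.05, "dz": 0, "twist": 0, "grip": 0.7}, {"dx": 0.01, "dy": -0.05, "dz": 0, "twist": 0, "grip": 0.4}, {"dx": 0.01, "dy": -0.05, "dz": 0, "twist": 0, "grip": 0.4}, {"dx": 0.01, "dy": -0.05, "dz": 0, "twist": 0, "grip": 0.4}, {"dx": 0.01, "dy": -0.05, "dz": 0, "twist": 0, "grip": 0.4}, {"dx": 0.01, "dy": -0.05, "dz": 0, "twist": 0, "grip": 0.4}], grip_force=20)

```text
clock: 40.77
position: [0.4162, -0.3465, 0.0665]
tcp_rot: [-3.141, -0.0, -1.348]
contact_force: [0.5, 0.3, 0.0]
gripper_width: 0.62
grasp_force: 20.0
```

arm_command(plan=[{"dx": 0, "dy": 0, "dz": 0.4, "twist": 0, "grip": 0.4}, {"dx": 0, "dy": 0, "dz": 0.8, "twist": 0, "grip": 0.4}, {"dx": 0, "dy": 0, "dz": 1, "twist": 0, "grip": 0.4}, {"dx": 0, "dy": 0, "dz": 1, "twist": 0, "grip": 0.4}])

```text
clock: 41.1
position: [0.4182, -0.3487, 0.1719]
tcp_rot: [-3.137, -0.009, -1.348]
contact_force: [0.3, 0.2, -1.2]
gripper_width: 0.616
grasp_force: 20.0
```

arm_command(plan=[{"dx": 0.2, "dy": 1, "dz": 0.3, "twist": 0.015, "grip": 0.4}, {"dx": 0.2, "dy": 1, "dz": 0.3, "twist": 0.03, "grip": 0.4}, {"dx": 0.2, "dy": 1, "dz": 0.3, "twist": 0.045, "grip": 0.4}, {"dx": 0.2, "dy": 1, "dz": 0.3, "twist": 0.045, "grip": 0.4}])

```text
clock: 41.43
position: [0.4363, -0.2425, 0.1955]
tcp_rot: [-3.141, 0.002, -1.059]
contact_force: [0.2, -0.4, -1.7]
gripper_width: 0.614
grasp_force: 20.0
```

arm_command(plan=[{"dx": 0.5, "dy": 1, "dz": 0, "twist": 0.015, "grip": 0.4}, {"dx": 0.5, "dy": 1, "dz": 0, "twist": 0.03, "grip": 0.4}, {"dx": 0.5, "dy": 1, "dz": 0, "twist": 0.045, "grip": 0.4}, {"dx": 0.5, "dy": 1, "dz": 0, "twist": 0.045, "grip": 0.4}])

```text
clock: 41.77
position: [0.4864, -0.1426, 0.1941]
tcp_rot: [-3.141, 0.004, -0.776]
contact_force: [0.1, 0.1, -2.4]
gripper_width: 0.62
grasp_force: 20.0
```

arm_command(plan=[{"dx": 0.6, "dy": 1, "dz": 0, "twist": 0, "grip": 0.4}, {"dx": 0.6, "dy": 1, "dz": 0, "twist": 0, "grip": 0.4}, {"dx": 0.6, "dy": 1, "dz": 0, "twist": 0, "grip": 0.4}, {"dx": 0.6, "dy": 1, "dz": 0, "twist": 0, "grip": 0.4}])

```text
clock: 42.1
position: [0.5471, -0.0431, 0.1944]
tcp_rot: [-3.142, 0.003, -0.78]
contact_force: [0.1, 0.0, -1.2]
gripper_width: 0.618
grasp_force: 20.0
```

arm_command(plan=[{"dx": 0.6, "dy": 0.55, "dz": 0, "twist": 0, "grip": 0.4}, {"dx": 0.6, "dy": 0.55, "dz": 0, "twist": 0, "grip": 0.4}, {"dx": 0.6, "dy": 0.55, "dz": 0, "twist": 0, "grip": 0.4}, {"dx": 0.6, "dy": 0.55, "dz": 0, "twist": 0, "grip": 0.4}, {"dx": 0.6, "dy": 0.55, "dz": 0, "twist": 0, "grip": 0.4}])

```text
clock: 42.52
position: [0.6052, 0.0076, 0.1946]
tcp_rot: [3.139, 0.002, -0.784]
contact_force: [0.6, 0.1, -1.9]
gripper_width: 0.616
grasp_force: 20.0
```

Run:
```python
from h import *
np.set_printoptions(precision=3,suppress=True)
s=r.get_state();p=s['position'];print(p,s['tcp_rot'],s['contact_force'],s['gripper_width'],s['qpos'])
b=snap('wrist','w23.png')
for n,z in {'peg1':.02,'cup1':p[2]+.019}.items():
    for d in r.spot_point('wrist',n)[:4]: print(n,round(d['conf'],2),np.round(d['location']),ray('wrist',d['location'],z))
```

```text
[0.605 0.008 0.195] [ 3.139  0.002 -0.784] [ 0.57   0.129 -1.935] 0.6158047857974872 [-0.174  0.172  1.699 -0.001  1.274  2.181]
peg1 0.9 [176. 253.] [0.603 0.009 0.02 ]
peg1 0.66 [256. 174.] [0.601 0.132 0.02 ]
peg1 0.25 [ 17. 119.] [ 0.788 -0.009  0.02 ]
cup1 0.72 [273. 254.] [0.604 0.008 0.214]
```

arm_command(plan=[{"dx": 0, "dy": 0, "dz": -0.2, "twist": 0, "grip": 0.4}, {"dx": 0, "dy": 0, "dz": -0.4, "twist": 0, "grip": 0.4}, {"dx": 0, "dy": 0, "dz": -0.6, "twist": 0, "grip": 0.4}, {"dx": 0, "dy": 0, "dz": -0.8, "twist": 0, "grip": 0.4}, {"dx": 0, "dy": 0, "dz": -1, "twist": 0, "grip": 0.4}, {"dx": 0, "dy": 0, "dz": -1, "twist": 0, "grip": 0.4}, {"dx": 0, "dy": 0, "dz": -1, "twist": 0, "grip": 0.4}])

```text
clock: 43.25
position: [0.605, 0.0081, 0.0958]
tcp_rot: [3.14, 0.002, -0.784]
contact_force: [-0.7, -0.4, -1.8]
gripper_width: 0.614
grasp_force: 20.0
```

arm_command(plan=[{"dx": 0, "dy": 0, "dz": -0.04, "twist": 0, "grip": 0.4}, {"dx": 0, "dy": 0, "dz": -0.08, "twist": 0, "grip": 0.4}, {"dx": 0, "dy": 0, "dz": -0.1, "twist": 0, "grip": 0.4}, {"dx": 0, "dy": 0, "dz": -0.1, "twist": 0, "grip": 0.4}, {"dx": 0, "dy": 0, "dz": -0.1, "twist": 0, "grip": 1}, {"dx": 0, "dy": 0, "dz": -0.1, "twist": 0, "grip": 1}, {"dx": 0, "dy": 0, "dz": -0.1, "twist": 0, "grip": 1}, {"dx": 0, "dy": 0, "dz": -0.1, "twist": 0, "grip": 1}, {"dx": 0, "dy": 0, "dz": -0.1, "twist": 0, "grip": 1}, {"dx": 0, "dy": 0, "dz": -0.1, "twist": 0, "grip": 1}])

```text
clock: 44.08
position: [0.6063, 0.0087, 0.0867]
tcp_rot: [-3.141, -0.0, -0.783]
contact_force: [0.0, -0.0, 0.5]
gripper_width: 0.991
grasp_force: 0.0
```

arm_command(plan=[{"dx": 0, "dy": 0, "dz": 0.4, "twist": 0, "grip": 1}, {"dx": 0, "dy": 0, "dz": 0.8, "twist": 0, "grip": 1}, {"dx": 0, "dy": 0, "dz": 1, "twist": 0, "grip": 1}, {"dx": 0, "dy": 0, "dz": 1, "twist": 0, "grip": 1}])

```text
clock: 44.42
position: [0.6097, 0.0081, 0.1932]
tcp_rot: [-3.135, -0.009, -0.782]
contact_force: [0.4, -0.2, -0.3]
gripper_width: 0.997
grasp_force: 0.0
```

arm_command(plan=[{"dx": -0.4, "dy": 0.4, "dz": 1, "twist": 0.019, "grip": 1}, {"dx": -0.4, "dy": 0.4, "dz": 1, "twist": 0.038, "grip": 1}, {"dx": -0.4, "dy": 0.4, "dz": 1, "twist": 0.057, "grip": 1}, {"dx": -0.4, "dy": 0.4, "dz": 1, "twist": 0.076, "grip": 1}, {"dx": -0.4, "dy": 0.4, "dz": 1, "twist": 0.095, "grip": 1}, {"dx": -0.4, "dy": 0.4, "dz": 1, "twist": 0.115, "grip": 1}, {"dx": -0.4, "dy": 0.4, "dz": 1, "twist": 0.125, "grip": 1}, {"dx": -0.4, "dy": 0.4, "dz": 1, "twist": 0.125, "grip": 1}])

```text
clock: 45.08
position: [0.5657, 0.0488, 0.2852]
tcp_rot: [-3.141, 0.002, 0.004]
contact_force: [0.0, -0.2, 1.4]
gripper_width: 0.999
grasp_force: 0.0
```

arm_command(plan=[{"dx": 0, "dy": 0.3, "dz": 1, "twist": 0, "grip": 1}, {"dx": 0, "dy": 0.3, "dz": 1, "twist": 0, "grip": 1}, {"dx": 0, "dy": 0.3, "dz": 1, "twist": 0, "grip": 1}, {"dx": 0, "dy": 0.3, "dz": 1, "twist": 0, "grip": 1}, {"dx": 0, "dy": 0.3, "dz": 1, "twist": 0, "grip": 1}, {"dx": 0, "dy": 0.3, "dz": 1, "twist": 0, "grip": 1}])

```text
clock: 45.58
position: [0.5656, 0.0785, 0.3842]
tcp_rot: [-3.141, 0.003, 0.002]
contact_force: [-0.4, 0.1, -1.1]
gripper_width: 0.999
grasp_force: 0.0
```

Run:
```python
from h import *
np.set_printoptions(precision=3,suppress=True)
s=r.get_state();p=s['position'];print(p,s['tcp_rot'])
b=snap('wrist','w24.png')
for n,z in {'cup1':.105,'drycup':.097,'bombilla1':.012,'pocket1':.006}.items():
    for d in r.spot_point('wrist',n)[:4]: print(n,round(d['conf'],2),np.round(d['location']),ray('wrist',d['location'],z))
report('wrist',{'bombilla1':.012,'tray':.02})
a=snap('side','s9.png');t=snap('top','t9.png')
cv2.imwrite('pics/fin.png',np.vstack([np.hstack([cv2.resize(b[:280],(400,300)),cv2.resize(a[110:260,150:350],(400,300))]),cv2.resize(t[90:290,60:410],(800,300),interpolation=3)[:, :]]))
```

```text
[0.566 0.078 0.384] [-3.141  0.003  0.002]
cup1 0.88 [126. 110.] [0.6   0.259 0.105]
cup1 0.71 [122. 308.] [0.605 0.011 0.105]
drycup 0.75 [146.   6.] [0.573 0.401 0.097]
bombilla1 0.96 [102. 422.] [ 0.627 -0.171  0.012]
bombilla1 0.92 [102. 451.] [ 0.627 -0.215  0.012]
bombilla1 0.67 [101. 392.] [ 0.628 -0.127  0.012]
pocket1 0.87 [106. 446.] [ 0.621 -0.213  0.006]
pocket1 0.78 [100. 394.] [ 0.63  -0.132  0.006]
pocket1 0.56 [102. 472.] [ 0.627 -0.251  0.006]
bombilla1 0.96 [423.  98.  30. 107.] [ 629.  -174.5  178.7  149.1   26.6]
bombilla1 0.76 [452. 102.  31. 108.] [ 626.3 -214.6  179.8  149.2   26.8]
bombilla1 0.7 [396.  99.  33. 104.] [ 627.9 -129.8  174.6  150.4   26.2]
tray 0.79 [439. 100. 136. 134.] [ 625.8 -189.3  177.6  186.2  166.3]
tray 0.42 [214. 119. 253.  99.] [603.3 133.6  92.2 367.7 130.7]
```

View pics/fin.png

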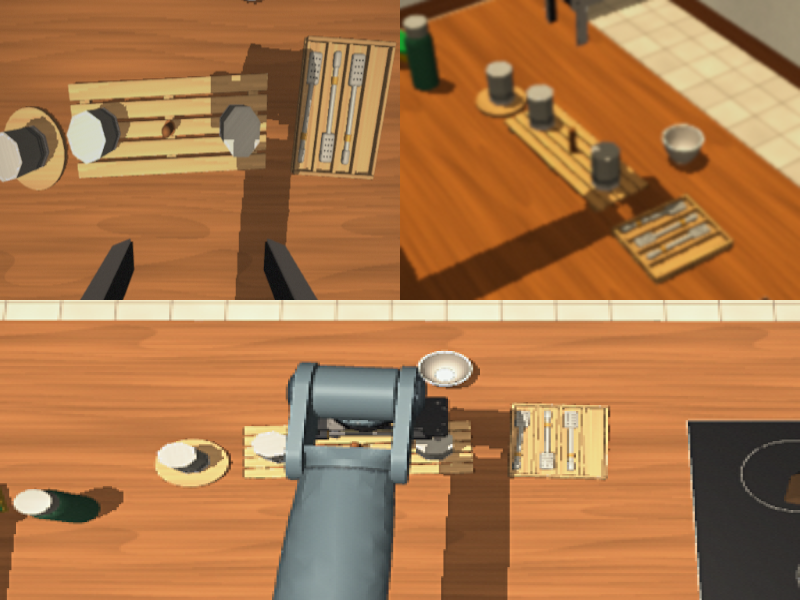

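arm_command(plan=[{"dx": 0.1, "dy": -1, "dz": -0.6, "twist": 0, "grip": 0.3}, {"dx": 0.1, "dy": -1, "dz": -0.6, "twist": 0, "grip": 0.3}, {"dx": 0.1, "dy": -1, "dz": -0.6, "twist": 0, "grip": 0.3}, {"dx": 0.1, "dy": -1, "dz": -0.6, "twist": 0, "grip": 0.3}])

```text
clock: 46.37
position: [0.5746, -0.025, 0.3216]
tcp_rot: [-3.141, 0.007, -0.002]
contact_force: [-1.1, -0.0, -0.1]
gripper_width: 0.748
grasp_force: 0.0
```

arm_command(plan=[{"dx": 0.2, "dy": -1, "dz": -0.5, "twist": 0, "grip": 0.3}, {"dx": 0.2, "dy": -1, "dz": -0.5, "twist": 0, "grip": 0.3}, {"dx": 0.2, "dy": -1, "dz": -0.5, "twist": 0, "grip": 0.3}, {"dx": 0.2, "dy": -1, "dz": -0.5, "twist": 0, "grip": 0.3}, {"dx": 0.2, "dy": -1, "dz": -0.5, "twist": 0, "grip": 0.3}, {"dx": 0.2, "dy": -1, "dz": -0.5, "twist": 0, "grip": 0.3}])

```text
clock: 46.87
position: [0.5965, -0.1206, 0.2773]
tcp_rot: [-3.141, -0.001, 0.003]
contact_force: [-0.2, -0.1, -0.2]
gripper_width: 0.327
grasp_force: 0.0
```

Run:
```python
from h import *
np.set_printoptions(precision=1,suppress=True,linewidth=150)
s=r.get_state();p=s['position'];print(p)
b=snap('wrist','w25.png')
psi=np.radians(-2.45);ex=np.array([np.cos(psi),np.sin(psi)]);ey=np.array([-np.sin(psi),np.cos(psi)]);C=np.array([.626,-.193])
for d in r.trace('wrist','bombilla1')[:4]:
    c,P=mplane('wrist',d['pixels'],.012);q=(P-C)@np.c_[ex,ey]*1000
    print(d['conf'],c)
    for x0 in range(-80,81,20):
        k=abs(q[:,0]-x0)<4
        if k.any(): print(x0,q[k,1].min().round(1),q[k,1].max().round(1),end=' | ')
    print()
for d in r.trace('wrist','tray')[:1]: print(mplane('wrist',d['pixels'],.02)[0])
```

```text
[ 0.6 -0.1  0.3]
0.94 [ 625.4 -213.3  178.4  149.8   24.7]
-60 -28.3 -15.2 | -40 -27.0 -15.7 | -20 -25.2 -16.2 | 0 -24.7 -16.6 | 20 -24.6 -15.7 | 40 -31.4 -7.5 | 60 -31.8 -7.1 | 
0.81 [ 627.5 -129.8  174.4  150.6   24.1]
-80 66.5 70.3 | -60 60.7 72.5 | -40 59.5 72.1 | -20 60.3 68.1 | 0 59.0 67.7 | 20 57.7 66.4 | 40 49.2 73.1 | 60 48.1 71.9 | 
0.71 [ 628.  -172.4    1.4  150.2   25.4]
-60 4.5 29.3 | -40 5.1 30.8 | -20 13.4 22.3 | 0 13.8 22.7 | 20 13.2 23.1 | 40 13.2 23.4 | 60 12.9 26.3 | 80 15.6 22.6 | 
[ 626.1 -193.1  177.4  185.   159.4]
```

```bash
python3 -c "
from h import *
print(r.sign_off())"
```

```text
the job is handed in; nothing more can be done
None
```

The job is handed in at about 47 s on the robot's clock; the sign-off gave no verdict, but the last camera checks showed the dry cup mouth-down on the board, both washed cups mouth-down over the two end pegs, and all three bombillas flat in their own pockets; I found no third washed cup or fourth bombilla.

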